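Hone both faces of a kitchen knife on the upright steel

ROBOT

A 7-joint arm with a two-finger parallel gripper is mounted at the origin on the work surface. World frame = base frame: x ahead of the robot, y to its left, z up, the work surface at z = 0. Lengths are in m, angles in rad, forces in N, time in s.
With the tool pointing down it reaches from about 0.4 to 0.85 m from the base axis. Payload 10.4 kg.
Tool frame: the origin (TCP) lies at the very end of the fingers, on their centre line; the grasp point (between the pads) lies 19 mm behind it; y points along the fingers, x is the direction in which the jaws open and shut, and the axes are right-handed (so a half turn about y gives the same grasp; the last joint's range is limited). The gripper opens to 87 mm and grips with 3 to 60 N. Pads are 19 mm wide; open, the fingers measure 117 mm over their backs; the gripper's body (75 mm by 190 mm) begins 51 mm behind the grasp point.
Start: joints at [1.153, 0.332, -0.065, 1.46, 0.022, 1.35, -0.088], TCP at [0.24, -0.577, 0.185] pointing down, gripper open.
Joint ranges: [-2.6, 2.6], [-0.5, 2.12], [-1.47, 1.34], [0.16, 2.42], [-1.27, 4.41], [0.06, 2.06], [-2.6, 2.6]. Speed limits (rad/s): [2.22, 2.22, 2.79, 2.79, 3.14, 3.14, 3.14].

INTERFACE

Orientations are given as a unit quaternion [x, y, z, w].
In Python, from bench import readout, vision, r gives the robot as it stands.
- The arm moves only by the tool arm_command, never from a script. Its argument "targets" is a list that holds one entry, the list of rows, each a list of 6 numbers: the shift along the tool's x, y, z in m, then the turn, a rotation vector about the tool's x, y, z in degrees. A call has 1 to 12 rows; each row shifts and turns the commanded pose from where the row before left it, along the tool's axes as they then stand; what a row does not reach is not made up. A row lasts 1/12 s, in which the tool goes at most 41.7 mm and 7.16 degrees, less where a joint would pass 70% of its speed; a pose out of reach is approached as far as the arm can. A call is refused whole if a number of a shift passes 0.0417 or a number of a turn 7.16, either way. A call with a gripper value outside its range is refused whole. "hand" is the opening, from 0 (shut) to 1 (fully open), set as the call begins (left out, the last holds). The fingers move at their own pace and stop on an object; "grip_force" is the grip in N (left out, the last holds). Time passes only in rows, so rows that do not move let the fingers close. It gives the time, the measured TCP pose, the force and the opening at its end, in the units of the state.
- readout.read_state(): the state, without advancing time (a new reading comes with each control period).
- vision.camera(name): name is "side" or "top"; returns a dict with "pixels" (480x640x3 uint8, blue, green, red), "fovy" (degrees; the focal length in pixels is half the picture's height over the tangent of half this angle, whatever the lens; pixels are square), "cx", "cy" (the principal point, pixels), "R" (3x3) and "t" (3): a world point X has camera coordinates R X + t. Camera axes: x right, y down, z forward; pixel columns grow to the right and rows downward; lengths in m; the calibration is good to about 2 mm. A picture is of the moment at which its call begins. There is no depth.
- r.close_job(): hands the job in, once; it reports no verdict.
The state is a dict: "time": time; "joint_positions": joint angles; "joint_vel": joint speeds; "joint_torque": joint torques, N m; "ee_pos": TCP position; "eef_rot": TCP orientation; "ft_force": force on the tool from outside, world axes, zero at the start; "torque": the same for the moment, N m; "width": finger opening in m.
Only numpy, scipy, OpenCV 4.12 (cv2) and the standard library are available. Lean on these libraries where they do the work, as an engineer would, in place of code of your own. Each camera call takes 0.05 s, during which the arm holds its last target.

TASK

Take the wooden-handled knife from the bamboo knife tray and hone it on the upright steel: stroke its left face first (left and right as seen by whoever holds the knife by the handle, edge down), then turn it to lean the other way and stroke its right face on the other side of the steel. For each stroke keep the edge down, the cutting edge against the steel and the spine leaning about 25 degrees away from it, as steep as the cone-shaped guide on top; set the heel on the upper half of the steel and, pressing gently all the way, sweep down and back so that the tip leaves the steel on its lower half. Then lay the knife back in a free slot of the tray, edge down and fully home with its handle on the two rails, let go, and leave everything else on the table where it is.

Things in the scene. Friction and masses are not known exactly. Their poses are not given: they have to be found in the camera images.
- knife: Kitchen knife, 204 mm long: wooden handle, three brass rivets, bright blade with a rounded nose. Origin at the heel (handle end) of the cutting edge; x along the edge to the tip, z up to the spine, y to the knife's left. Edge straight, x 0 to 100 at z 0; blade 2 thick, 32 high, spine curving down to the tip from x 70. 0.11 to 0.18 kg. Starts home in either outer slot of the tray.
- knife_edge: The bright cutting-edge strip along the foot of the kitchen knife's blade, 100 long, 2 thick, 4 high; fixed to the knife with the same origin and axes. This is what must touch the steel.
- knife_tip (a point): The tip of the cutting edge, at x = 100 in the knife's frame.
- tray: Bamboo knife tray, fixed, 236 x 150. Origin at the centre of its underside; x along the slots to the blade (far) end, z up. Base 10 thick; fins 100 long (x 16 to 116, tops at z 42) leave three open-topped slots 12 wide centred at y 42, 0, -42; two rails 12 wide across it at x -85 and -10, tops at z 32, carry the handles.
- slot0 (a point): Home point of the tray's slot at y +42: where the heel of a knife lies when it is fully home, edge down, tip to the tray's far end, axes along the tray's (x 6, y 42, z 24 in the tray's frame). The edge then hangs 14 above the slot's floor.
- slot1 (a point): The same for the middle slot (y 0), which starts empty.
- slot2 (a point): The same for the slot at y -42.
- steel: Foot of the upright honing steel, fixed: black, 120 across, 30 high, a rubber cone on it up to 46. Origin at the centre of its underside, z up. From its centre rises the round steel rod.
- steel_rod: The rod, 12 in diameter, bare from 46 to 210 above the table, with a cap on top. Held in a rubber bush 15 above the table (its origin; z along the rod): pushed sideways it leans over and springs back, about 20 N m per rad, so near 0.6 N per mm pushed at height 200, 1.2 at 145, 2.2 at 110.
- steel_mid (a point): On the rod's axis at its middle, 145 above the table: the upper half of the steel is above it, the lower half below.
- petty: The other knife in the tray: black handle, narrower blade; handle size and lengths as the wooden-handled one's. Origin at its heel. Leave it.
- whisk: Dough whisk lying between tray and steel, beech handle and flat wire loops, 245 long, 76 wide, 22 high. Leave it.
- egg_bowl: Stoneware bowl with three brown eggs in it, 112 across, about 60 high, beyond the whisk. Leave it.
- tin_a: Round cake tin, 150 across, 72 high, on the left. Leave it.
- tin_b: Round cake tin, 150 across, 72 high, on the right. Leave it.
- knife_handle (a point): Middle of the kitchen knife's handle, where it is free to grip: at x -53, z 20 in the knife's frame. The handle is a bar 16 thick (y), 24 high (z 8 to 32), from x -104 to -6. In the tray it is free on both sides, with 22 of air below it, over x -85 to -22 between the rails; the neighbouring handle is 84 away, centre to centre.
- steel_top (a point): Top end of the bare rod, on its axis 210 above the table. Above it sits the black cone-shaped angle guide, 13 across here, widening to 31 at height 230; its top is at 241. Its sides slope 25 degrees off the rod: the honing angle.
There are look-alikes about, which are no part of the job. Of the things like the knife, leave any that is red; of the rest the larger one is meant.

How it is judged:
On the way, in this order (a step that is already met when the one before it is completed fails the run):
1. the left face's edge touches the steel within 45 mm of the heel, heel higher than 145 mm, blade leaning 17 to 40 degrees off vertical (contact force between knife_edge and steel_rod above 0.4 N and angle between knife's own y axis and vertical between 0.872665 and 1.27409 rad and x of steel_mid in the frame of knife between 0 and 0.045 m and height (world z) of knife above 0.145 m), for 0.05 s.
2. the left face's edge touches the steel at the middle of the blade (45 to 65 mm from the heel), leaning alike (contact force between knife_edge and steel_rod above 0.4 N and angle between knife's own y axis and vertical between 0.872665 and 1.27409 rad and x of steel_mid in the frame of knife between 0.045 and 0.065 m), for 0.05 s.
3. the left face's edge touches the steel beyond 65 mm from the heel, tip lower than 145 mm, leaning alike (contact force between knife_edge and steel_rod above 0.4 N and angle between knife's own y axis and vertical between 0.872665 and 1.27409 rad and x of steel_mid in the frame of knife between 0.065 and 0.105 m and height (world z) of knife_tip below 0.145 m), for 0.05 s.
4. the right face's edge touches the steel within 45 mm of the heel, heel higher than 145 mm, blade leaning 17 to 40 degrees off vertical (contact force between knife_edge and steel_rod above 0.4 N and angle between knife's own y axis and vertical between 1.8675 and 2.26893 rad and x of steel_mid in the frame of knife between 0 and 0.045 m and height (world z) of knife above 0.145 m), for 0.05 s.
5. the right face's edge touches the steel at the middle of the blade (45 to 65 mm from the heel), leaning alike (contact force between knife_edge and steel_rod above 0.4 N and angle between knife's own y axis and vertical between 1.8675 and 2.26893 rad and x of steel_mid in the frame of knife between 0.045 and 0.065 m), for 0.05 s.
6. the right face's edge touches the steel beyond 65 mm from the heel, tip lower than 145 mm, leaning alike (contact force between knife_edge and steel_rod above 0.4 N and angle between knife's own y axis and vertical between 1.8675 and 2.26893 rad and x of steel_mid in the frame of knife between 0.065 and 0.105 m and height (world z) of knife_tip below 0.145 m), for 0.05 s.
At the end, for the whole second after the job is handed in: After both strokes the wooden-handled knife lies at rest in one of the tray's slots, tip toward the tray's far end: heel within 16 mm lengthwise, 7 mm sideways and 4 mm in height of a slot's home point, upright within 8 degrees and along the slot within 6 degrees, resting on the tray (((x of knife in the frame of slot0 between -0.016 and 0.016 m and y of knife in the frame of slot0 between -0.007 and 0.007 m and z of knife in the frame of slot0 between -0.004 and 0.004 m) or (x of knife in the frame of slot1 between -0.016 and 0.016 m and y of knife in the frame of slot1 between -0.007 and 0.007 m and z of knife in the frame of slot1 between -0.004 and 0.004 m) or (x of knife in the frame of slot2 between -0.016 and 0.016 m and y of knife in the frame of slot2 between -0.007 and 0.007 m and z of knife in the frame of slot2 between -0.004 and 0.004 m)) and angle between knife's own z axis and vertical below 0.139626 rad and x of knife_tip in the frame of tray above 0.08 m and angle between the x axis of knife and the x axis of tray, either way round below 0.10472 rad and linear speed of knife below 0.01 m/s and contact force between knife and tray above 0.3 N); the robot touches nothing.
It fails at once if the cutting edge is pressed on the steel with more than 25 N (contact force between knife_edge and steel_rod above 25 N).
It fails at once if another thing on the table (other knife, dough whisk, egg bowl, cake tins) is moved more than 20 mm (distance of any of petty, whisk, egg_bowl, tin_a, tin_b from where it was at the start of the episode above 0.02 m).
It also fails if it takes over 64 s, if anything falls off the work surface, if the arm or the gripper's body presses on something with over 40 N, if the wrist force passes 120 N, or if a joint passes its speed limit or range.

## Working session

There is one attempt and no reset: what is moved stays moved. The work goes in short steps, Python scripts to look and compute and a tool call to move; the robot and the scene stay as the last step left them, time stands still between calls to the robot, and variables do not carry over. Pictures are saved under pics/ and viewed, and the job is handed in when it is done.

Besides the shell and the picture viewer there is one more tool, called as a command line: name --argument value ..., lists and objects as JSON in quotes. arm_command: Moves the arm, as the interface text tells. Its arguments: {"type":"object","properties":{"targets":{"type":"array","items":{"type":"array","items":{"type":"array","items":{"type":"number"}}}},"hand":{"type":"number"},"grip_force":{"type":"number"}},"required":["targets"]}

```bash
ls; mkdir -p pics; python3 - <<'E'
from bench import readout, vision, r
import cv2,numpy as np
s=readout.read_state()
for k,v in s.items(): print(k,np.round(v,4))
for n in ("side","top"):
    c=vision.camera(n); cv2.imwrite(f"pics/{n}0.png",c["pixels"]); print(n,c["fovy"],c["cx"],c["cy"],c["pixels"].shape);print(np.round(c["R"],4),np.round(c["t"],4),[k for k in c])
E
```

```text
pics
time 0.0
joint_positions [ 1.1534  0.3329 -0.0647  1.461   0.0216  1.3499 -0.0885]
joint_vel [-0.0004  0.0014 -0.0018 -0.0016 -0.0009 -0.0004  0.0006]
joint_torque [-1.00000e-04 -6.23254e+01  2.47000e-02 -3.89908e+01 -6.14000e-02
  3.95000e-02  1.00000e-04]
ee_pos [ 0.2402 -0.5765  0.1841]
eef_rot [-0.5881  0.3927 -0.3918  0.5886]
ft_force [0.5125 0.0909 0.0745]
torque [ 0.0517 -0.053   0.0053]
width 0.0872
side 46.79162847682945 320.4763001717165 250.06396960237922 (480, 640, 3)
[[ 0.9958 -0.0883 -0.0249]
 [-0.0641 -0.4748 -0.8778]
 [ 0.0657  0.8757 -0.4784]] [-0.4896  0.1623  1.468 ] ['pixels', 'fovy', 'cx', 'cy', 'R', 't']
top 52.473590111420066 323.1565930516912 249.4679654807069 (480, 640, 3)
[[-0.027  -0.9996 -0.0052]
 [-0.9957  0.0274 -0.0888]
 [ 0.0889  0.0028 -0.996 ]] [0.0106 0.5155 1.2968] ['pixels', 'fovy', 'cx', 'cy', 'R', 't']
```

View pics/side0.png

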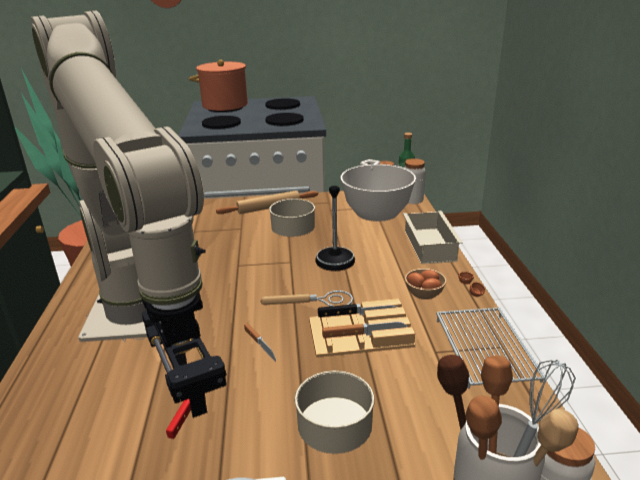

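View pics/top0.png

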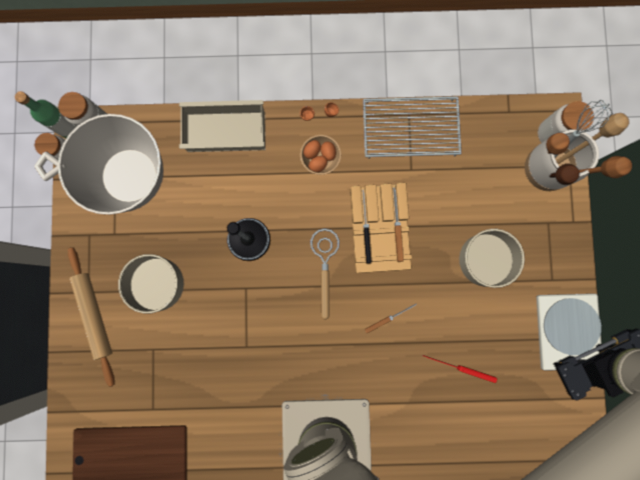

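The target is the wooden-handled knife in the tray's right slot (top image, about (399,230)); the petty is in the left slot and the middle one is empty. The small wooden knife and the red one on the table are decoys. I'll zoom in to measure.

```bash
python3 - <<'E'
import cv2
a=cv2.imread("pics/top0.png"); b=cv2.imread("pics/side0.png")
cv2.imwrite("pics/top_tray.png",cv2.resize(a[175:280,340:425],None,fx=6,fy=5.7,interpolation=cv2.INTER_CUBIC)[:600])
cv2.imwrite("pics/top_steel.png",cv2.resize(a[205:270,215:280],None,fx=8,fy=8,interpolation=cv2.INTER_CUBIC))
cv2.imwrite("pics/side_tray.png",cv2.resize(b[290:360,300:420],None,fx=6,fy=6,interpolation=cv2.INTER_CUBIC))
cv2.imwrite("pics/side_steel.png",cv2.resize(b[180:275,300:370],None,fx=6,fy=6,interpolation=cv2.INTER_CUBIC))
E
```

```text
(no output)
```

View pics/top_tray.png

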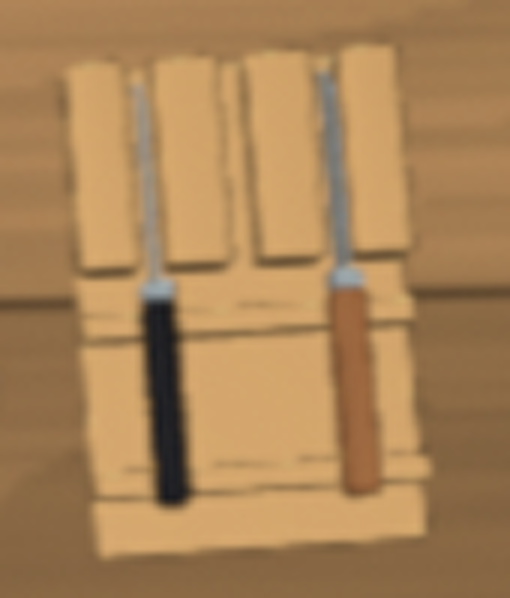

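View pics/side_tray.png

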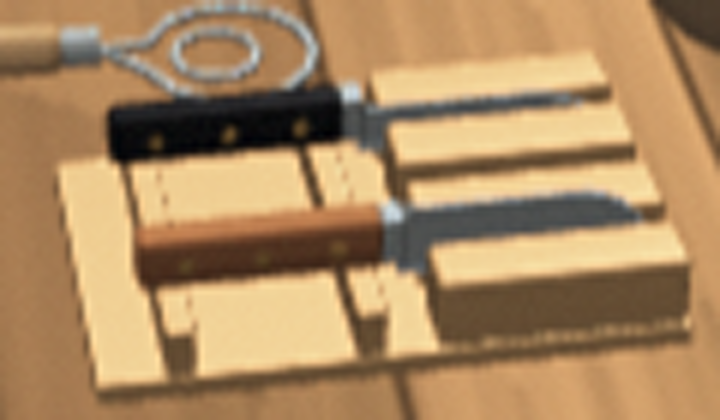

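View pics/top_steel.png

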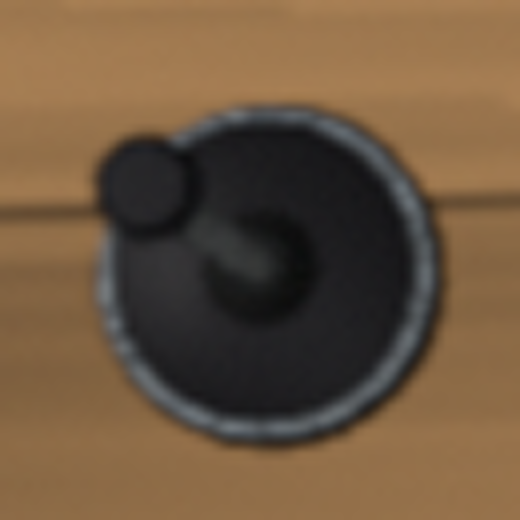

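View pics/side_steel.png

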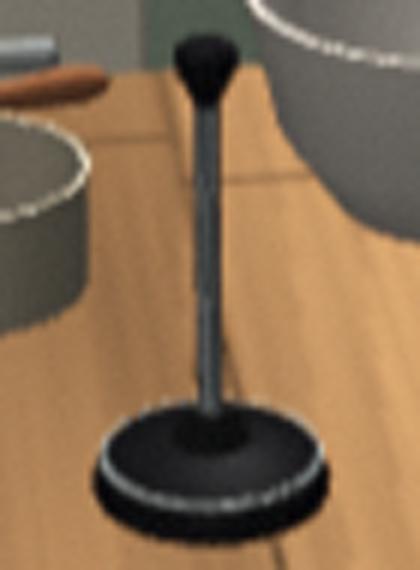

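```bash
cat > h.py <<'E'
import numpy as np
from scipy.optimize import least_squares
from scipy.spatial.transform import Rotation as Ro
from bench import readout, vision, r
def cams():
    return {n:vision.camera(n) for n in("side","top")}
def proj(c,X):
    X=np.asarray(X,float).reshape(-1,3); p=X@np.array(c["R"]).T+np.array(c["t"]); f=240/np.tan(np.radians(c["fovy"]/2))
    return np.c_[c["cx"]+f*p[:,0]/p[:,2], c["cy"]+f*p[:,1]/p[:,2]]
def ray(c,u,v):
    f=240/np.tan(np.radians(c["fovy"]/2)); R=np.array(c["R"])
    d=R.T@np.array([(u-c["cx"])/f,(v-c["cy"])/f,1]); return -R.T@np.array(c["t"]),d
def at_z(c,u,v,z):
    o,d=ray(c,u,v); return o+d*(z-o[2])/d[2]
E
python3 - <<'E'
from h import *
C=cams(); T,S=C["top"],C["side"]
up=lambda c,ox,oy,sx,sy:((np.array(c)+.5)/[sx,sy]-.5+[ox,oy])
tp=[((102,557),(-118,75,10)),((426,535),(-118,-75,10)),((66,66),(116,75,42)),((396,45),(116,-75,42)),((82,270),(16,75,42)),((410,250),(16,-75,42))]
sp=[((98,385),(-118,-75,10)),((58,165),(-118,75,10)),((440,288),(16,-75,42)),((430,240),(16,-48,42)),((690,262),(116,-75,42)),((670,222),(116,-48,42))]
tX=np.array([p[1] for p in tp])/1e3; tU=np.array([up(p[0],340,175,6,5.7) for p in tp])
sX=np.array([p[1] for p in sp])/1e3; sU=np.array([up(p[0],300,290,6,6) for p in sp])
def W(q,X): return X@Ro.from_euler('z',q[2]).as_matrix().T+[q[0],q[1],0]
def res(q,w=(1,1)): return np.r_[(proj(T,W(q,tX))-tU).ravel()*w[0],(proj(S,W(q,sX))-sU).ravel()*w[1]]
for w in((1,1),(1,0),(0,1)):
    s=least_squares(res,[.5,-.1,0],args=(w,));print(s.x,np.round(s.fun,1))
q=least_squares(res,[.5,-.1,0]).x
for n,(ox,oy,sx,sy),pts in(("top",(340,175,6,5.7),[(362,490,.032),(347,268,.032)]),):
    for a,b,z in pts:
        u=up((a,b),ox,oy,sx,sy);P=at_z(T,*u,z);print("knife",P, Ro.from_euler('z',-q[2]).apply(P-[q[0],q[1],0]))
k=up((269,274),215,205,8,8);print("ring",k,at_z(T,*k,.03))
k=up((147,186),215,205,8,8);print("cap",k,at_z(T,*k,.241))
k=up((262,265),215,205,8,8);print("rodbase",k,at_z(T,*k,.046))
# combined steel
obsT=[(up((147,186),215,205,8,8),.240),(up((262,265),215,205,8,8),.046),(up((269,274),215,205,8,8),.028)]
obsS=[(up((206,105),300,180,6,6),.210),(up((209,410),300,180,6,6),.046)]
def rs(p): return np.r_[np.concatenate([proj(T,[p[0],p[1],z])[0]-u for u,z in obsT]),np.concatenate([proj(S,[p[0],p[1],z])[0]-u for u,z in obsS])]
s=least_squares(rs,[.6,.1]);print("steel",s.x,np.round(s.fun,1))
E
```

```text
[ 0.57322448 -0.16239913  0.04148679] [-0.2 -0.2  0.8 -0.1  0.1 -0.9  0.5 -1.1  0.2 -0.1  1.3 -0.5 -0.6 -0.2
 -1.1 -0.9 -0.4 -0.9 -1.1  0.1  0.2 -0.8  0.3 -1. ]
[ 0.57197547 -0.16113404  0.04192838] [-0.6  0.3  0.3  0.4 -0.3 -0.5  0.  -0.6 -0.3  0.3  0.8 -0.  -0.  -0.
 -0.  -0.  -0.  -0.  -0.  -0.  -0.  -0.  -0.  -0. ]
[ 0.57416547 -0.16456503  0.03460003] [ 0.  -0.   0.  -0.   0.  -0.   0.  -0.   0.  -0.   0.  -0.  -0.4  0.2
 -0.5 -0.6 -0.  -0.3 -0.7  0.7  0.7 -0.1  0.9 -0.3]
knife [ 0.47923801 -0.20863079  0.032     ] [-0.09582305 -0.04229381  0.032     ]
knife [ 0.58482592 -0.20620411  0.032     ] [ 0.00977465 -0.04424846  0.032     ]
ring [248.1875 238.8125] [0.54940582 0.19829493 0.03      ]
cap [232.9375 227.8125] [0.55110768 0.19945763 0.241     ]
rodbase [247.3125 237.6875] [0.55064287 0.19807774 0.046     ]
steel [0.55123352 0.19856852] [ 0.5 -0.  -0.2 -0.2  0.  -0.6 -0.6 -0.3 -0.3 -0.4]
```

```bash
python3 - <<'E'
from h import *
s=readout.read_state(); R=Ro.from_quat(s["eef_rot"]).as_matrix(); print(R.round(3))
C=cams();T=C["top"];S=C["side"]
up=lambda c,ox,oy,sx,sy:((np.array(c)+.5)/[sx,sy]-.5+[ox,oy])
q=np.array([.5732,-.1624,.0415])
for c in[(360,490),(345,268),(352,300)]:
    P=at_z(T,*up(c,340,175,6,5.7),.056);print(P,Ro.from_euler('z',-q[2]).apply(P-[q[0],q[1],0]))
# predicted side px of handle outline pts
def w(x,y,z): return Ro.from_euler('z',q[2]).apply(np.array([x,y,z])/1e3)+[q[0],q[1],0]
for p in [(-98,-50,32),(-98,-50,56),(0,-50,56),(0,-50,32),(106,-42,24)]:
    u=proj(S,w(*p))[0]; print(p,(u-[300,290]+.5)*6)
E
```

```text
[[ 0.385 -0.     0.923]
 [-0.923  0.001  0.385]
 [-0.001 -1.    -0.   ]]
[ 0.47777323 -0.2040503   0.056     ] [-0.0970726  -0.03765536  0.056     ]
[ 0.58142049 -0.20166192  0.056     ] [ 0.00658451 -0.03956916  0.056     ]
[ 0.56632936 -0.20414303  0.056     ] [-0.00859656 -0.04142204  0.056     ]
(-98, -50, 32) [136.35522104 293.9366426 ]
(-98, -50, 56) [134.89736328 244.03764006]
(0, -50, 56) [384.87439434 219.20436588]
(0, -50, 32) [384.12077768 268.93975854]
(106, -42, 24) [641.52048217 246.58026913]
```

```bash
cat >> h.py <<'E'
def plan(pos,R,n,p0=None,R0=None):
    """n straight rows from the measured (or given) pose to pos,R; prints rounded rows"""
    s=readout.read_state()
    p0=np.array(s["ee_pos"]) if p0 is None else np.array(p0); R0=Ro.from_quat(s["eef_rot"]) if R0 is None else R0
    rv=(R0.inv()*R).as_rotvec(); d=(np.array(pos)-p0)/n; rows=[]
    p=p0.copy(); Rc=R0; out=[]
    for i in range(n):
        sh=Rc.inv().apply(p0+d*(i+1)-p); sh=np.round(sh,4); tr=np.round(np.degrees(rv)/n,2)
        p=p+Rc.apply(sh); Rc=Rc*Ro.from_rotvec(np.radians(tr)); out.append([*map(float,sh),*map(float,tr)])
    print(str([[0.0 if v==0 else v for v in o] for o in out]).replace(" ","")); print("end",p.round(4), np.degrees((Rc.inv()*R).magnitude()).round(2)); return p,Rc
def toolR(az,lean=0):
    """tool for knife heading az (deg); tool y down, z along knife x; lean: rotation about knife x (deg)"""
    z=np.array([np.cos(np.radians(az)),np.sin(np.radians(az)),0]); y=np.array([0,0,-1.]); x=np.cross(y,z)
    return Ro.from_rotvec(np.radians(lean)*z)*Ro.from_matrix(np.c_[x,y,z])
def show():
    s=readout.read_state(); print(round(s["time"],2),"J",np.round(s["joint_positions"],2),"p",np.round(s["ee_pos"],4),"F",np.round(s["ft_force"],2),"M",np.round(s["torque"],2),"w",round(s["width"],4)); return s
E
python3 - <<'E'
from h import *
p,R=plan([.531,-.204,.16],toolR(2.4),14)
E
```

```text
[[-0.0166,0.0018,0.0294,0.0,1.44,0.0],[-0.0173,0.0017,0.029,0.0,1.44,0.0],[-0.0181,0.0018,0.0285,0.0,1.44,0.0],[-0.0187,0.0018,0.0281,0.0,1.44,0.0],[-0.0195,0.0018,0.0276,0.0,1.44,0.0],[-0.0201,0.0017,0.0271,0.0,1.44,0.0],[-0.0209,0.0018,0.0266,0.0,1.44,0.0],[-0.0214,0.0018,0.026,0.0,1.44,0.0],[-0.0222,0.0017,0.0255,0.0,1.44,0.0],[-0.0227,0.0018,0.0249,0.0,1.44,0.0],[-0.0234,0.0018,0.0244,0.0,1.44,0.0],[-0.024,0.0018,0.0238,0.0,1.44,0.0],[-0.0246,0.0017,0.0231,0.0,1.44,0.0],[-0.0252,0.0018,0.0225,0.0,1.44,0.0]]
end [ 0.531 -0.204  0.16 ] 0.07
```

arm_command --targets '[[[-0.017,0.001,0.029,0,1.5,0],[-0.017,0.001,0.029,0,1.5,0],[-0.018,0.001,0.029,0,1.5,0],[-0.019,0.001,0.028,0,1.5,0],[-0.019,0.001,0.028,0,1.5,0],[-0.02,0.001,0.027,0,1.5,0],[-0.021,0.001,0.027,0,1.5,0],[-0.021,0.001,0.026,0,1.5,0],[-0.022,0.001,0.026,0,1.5,0],[-0.023,0.001,0.025,0,1.5,0],[-0.023,0.001,0.024,0,1.5,0],[-0.024,0.001,0.024,0,1.5,0]]]' --hand 1

```text
time: 1.3
ee_pos: [0.4934, -0.2582, 0.1731]
eef_rot: [0.519, -0.48, 0.48, -0.519]
ft_force: [1.0, -0.4, -0.3]
width: 0.0869
```

```bash
python3 - <<'E'
from h import *
show(); p,R=plan([.531,-.204,.12],toolR(2.4),4)
E
```

```text
1.3 J [ 0.67  0.21 -0.3   1.65  0.06  1.3  -1.14] p [ 0.4934 -0.2582  0.1731] F [ 0.98 -0.38 -0.27] M [-0.03 -0.01 -0.02] w 0.0869
[[-0.0128,0.0133,0.0104,0.0,0.53,0.01],[-0.0128,0.0132,0.0104,0.0,0.53,0.01],[-0.013,0.0133,0.0102,0.0,0.53,0.01],[-0.013,0.0133,0.0101,0.0,0.53,0.01]]
end [ 0.5311 -0.204   0.12  ] 0.03
```

arm_command --targets '[[[-0.012,0.013,0.01,0,0.5,0],[-0.012,0.013,0.01,0,0.5,0],[-0.013,0.013,0.01,0,0.5,0],[-0.013,0.013,0.01,0,0.5,0],[0,0,0,0,0,0],[0,0,0,0,0,0]]]'

```text
time: 1.8
ee_pos: [0.5291, -0.2061, 0.1204]
eef_rot: [0.512, -0.488, 0.487, -0.512]
ft_force: [0.0, -1.5, -0.1]
width: 0.087
```

```bash
python3 - <<'E'
from h import *
import cv2
show(); p,R=plan([.531,-.204,.12],toolR(2.4),2)
C=cams(); a=C["top"]["pixels"];b=C["side"]["pixels"]
x=cv2.resize(a[160:290,320:440],None,fx=4.5,fy=4.5,interpolation=cv2.INTER_CUBIC)
y=cv2.resize(b[200:370,260:430],None,fx=3.5,fy=3.5,interpolation=cv2.INTER_CUBIC)[:585]
cv2.imwrite("pics/a1.png",x); cv2.imwrite("pics/b1.png",y)
E
```

```text
1.8 J [ 0.58  0.27 -0.34  1.68  0.1   1.2  -1.31] p [ 0.5291 -0.2061  0.1204] F [ 0.04 -1.52 -0.12] M [ 0.03  0.07 -0.  ] w 0.087
[[-0.001,0.0002,0.001,0.03,0.17,-0.02],[-0.001,0.0002,0.001,0.03,0.17,-0.02]]
end [ 0.531 -0.204  0.12 ] 0.01
```

View pics/b1.png

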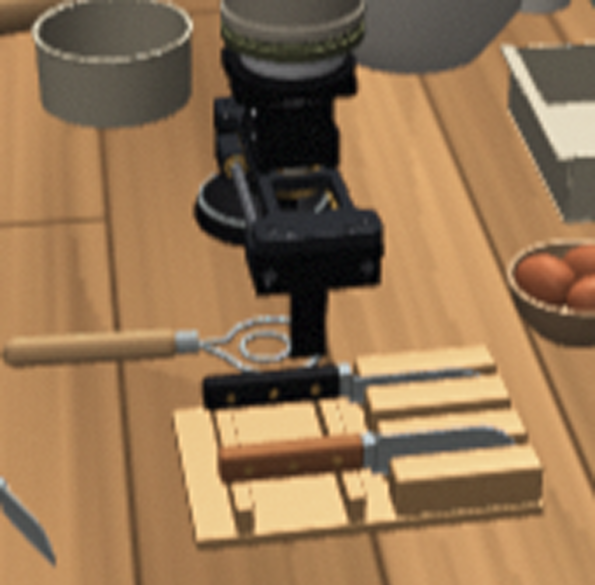

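View pics/a1.png

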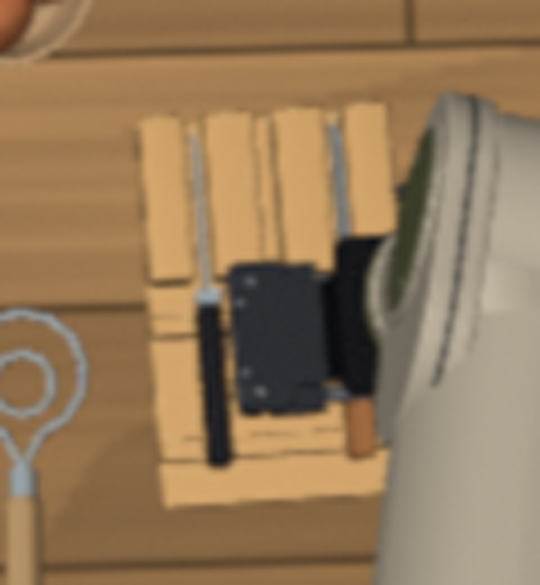

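```bash
python3 - <<'E'
from h import *
C=cams();s=readout.read_state();R=Ro.from_quat(s["eef_rot"]);p=np.array(s["ee_pos"])
for x in(-.051,.051): print(x,(proj(C["side"],p+R.apply([x,0,0]))[0]-[260,200])*3.5,(proj(C["top"],p+R.apply([x,0,-.0]))[0]-[320,160])*4.5)
E
```

```text
-0.051 [279.91365895 318.42158336] [288.46224863 359.13853637]
0.051 [306.40253734 405.42343597] [470.90788767 346.07372419]
```

```bash
python3 - <<'E'
from h import *
import cv2
s=show();C=cams();b=C["side"]["pixels"].copy()
y=cv2.resize(b[210:330,290:410],None,fx=5,fy=5,interpolation=cv2.INTER_LANCZOS4)
y=np.clip(y.astype(float)*2.0,0,255).astype(np.uint8)
cv2.imwrite("pics/b2.png",y)
E
```

```text
2.0 J [ 0.58  0.27 -0.34  1.68  0.1   1.2  -1.31] p [ 0.5291 -0.2082  0.1218] F [-0.81 -0.8  -0.26] M [ 0.01  0.02 -0.01] w 0.0869
```

View pics/b2.png

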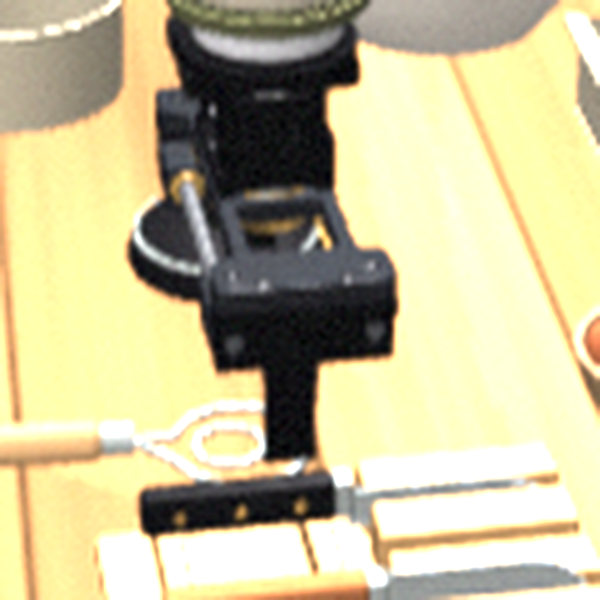

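```bash
python3 - <<'E'
from h import *
C=cams();s=show();R=Ro.from_quat(s["eef_rot"]);p=np.array(s["ee_pos"])
for x in(-.095,0,.095):
  for z in(-.0375,.0375):
    X=p+R.apply([x,-.07,z]);print(x,z,(proj(C["side"],X)[0]-[290,210])*5,(proj(C["top"],X)[0]-[320,160])*4.5)
for x in (-.051,0,.051):
    X=p+R.apply([x,0,0]);print(x,(proj(C["side"],X)[0]-[290,210])*5,(proj(C["top"],X)[0]-[320,160])*4.5)
E
```

```text
2.2 J [ 0.58  0.27 -0.34  1.68  0.1   1.2  -1.31] p [ 0.5292 -0.2075  0.1214] F [ 0.67  0.82 -0.17] M [-0.03  0.    0.02] w 0.0872
-0.095 -0.0375 [154.75784199 237.12918513] [225.12889678 421.72861986]
-0.095 0.0375 [311.32384192 223.33890573] [213.70300594 280.35367605]
0 -0.0375 [183.49407993 340.88435856] [405.77930666 408.67236121]
0 0.0375 [350.39299372 325.50774555] [393.31903598 267.38067358]
0.095 -0.0375 [216.39680022 459.68304952] [586.40800237 395.61767193]
0.095 0.0375 [395.08816797 442.38906722] [572.91359986 254.40922153]
-0.051 [249.78591111 404.65878265] [287.07458114 359.16680081]
0 [268.10228544 464.60920079] [378.25847359 352.57837322]
0.051 [287.75570912 528.93584902] [469.43683351 345.99034537]
```

```bash
python3 - <<'E'
from h import *
import cv2
C=cams();R=Ro.from_quat([-0.5881,0.3927,-0.3918,0.5886]);p=np.array([.2402,-.5765,.1841])
b=cv2.imread("pics/side0.png");a=cv2.imread("pics/top0.png")
for n,im in(("side",b),("top",a)):
  for x in (-.051,0,.051):
   for yy in(0,-.03,-.07):
    X=p+R.apply([x,yy,0]);u=proj(C[n],X)[0];print(n,x,yy,u); cv2.circle(im,tuple(int(v) for v in u),1,[(0,0,255),(0,255,255),(0,255,0)][[0,-.03,-.07].index(yy)],-1)
cv2.imwrite("pics/s3.png",cv2.resize(np.clip(b[300:460,130:290]*1.6,0,255).astype(np.uint8),None,fx=3.7,fy=3.7))
cv2.imwrite("pics/t3.png",cv2.resize(np.clip(a[300:440,500:640]*1.6,0,255).astype(np.uint8),None,fx=3.7,fy=3.7))
E
```

```text
side -0.051 0 [184.74105707 391.81193984]
side -0.051 -0.03 [182.17174822 378.10760024]
side -0.051 -0.07 [178.61783838 359.1515346 ]
side 0 0 [193.4127749  411.33576681]
side 0 -0.03 [190.86883288 397.32801708]
side 0 -0.07 [187.34410489 377.91974942]
side 0.051 0 [202.89767459 432.69042157]
side 0.051 -0.03 [200.39550221 418.38180265]
side 0.051 -0.07 [196.92227152 398.5202077 ]
top -0.051 0 [552.49680969 363.5185149 ]
top -0.051 -0.03 [558.66511761 365.42551491]
top -0.051 -0.07 [567.42959416 368.13514891]
top 0 0 [572.15228016 354.40574139]
top 0 -0.03 [578.84350721 356.06302444]
top 0 -0.07 [588.35006538 358.41760867]
top 0.051 0 [591.74939612 345.32002252]
top 0.051 -0.03 [598.96036981 346.72908164]
top 0.051 -0.07 [609.20436084 348.73080701]
```

View pics/s3.png

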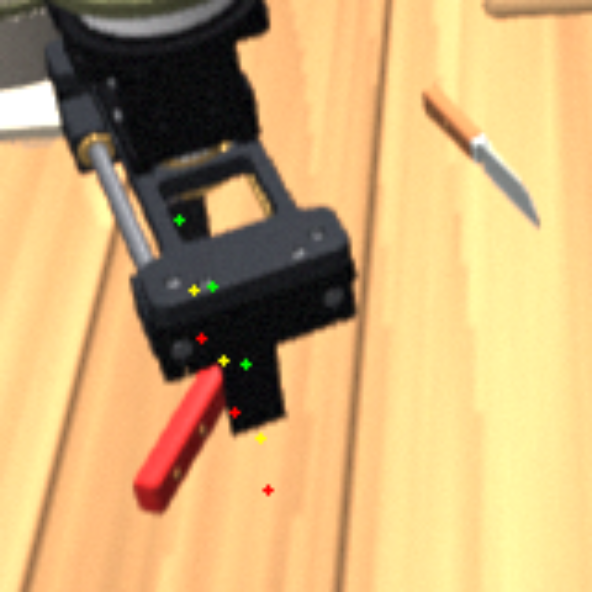

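View pics/t3.png

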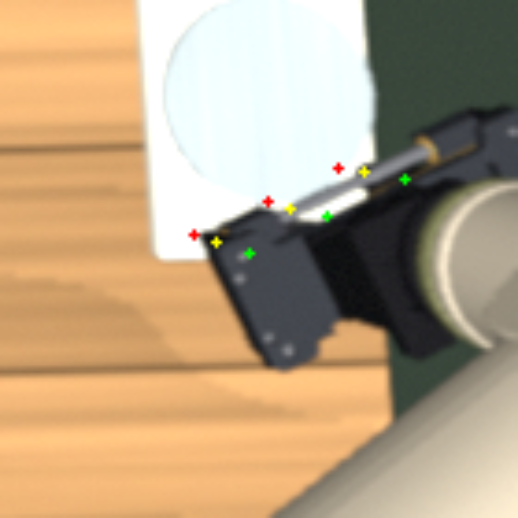

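arm_command --targets '[[[-0.001,0.02,0.001,0,0.2,0],[-0.001,0.02,0.001,0,0.2,0],[0,0.018,0,0,0,0],[0,0,0,0,0,0],[0,0,0,0,0,0]]]'

```text
time: 2.72
ee_pos: [0.5306, -0.2047, 0.0626]
eef_rot: [0.51, -0.491, 0.49, -0.509]
ft_force: [-0.3, 0.5, 0.4]
width: 0.087
```

```bash
python3 - <<'E'
from h import *
import cv2
s=show();C=cams();b=C["side"]["pixels"].copy();R=Ro.from_quat(s["eef_rot"]);p=np.array(s["ee_pos"])
y=np.clip(cv2.resize(b[230:360,280:420],None,fx=4.5,fy=4.5,interpolation=cv2.INTER_CUBIC)*1.7,0,255).astype(np.uint8)
for x in(-.051,0,.051):
    u=(proj(C["side"],p+R.apply([x,0,0]))[0]-[280,230]+.5)*4.5; cv2.circle(y,tuple(int(v) for v in u),3,(0,0,255),-1)
cv2.imwrite("pics/b4.png",y)
E
```

```text
2.72 J [ 0.57  0.33 -0.33  1.74  0.12  1.09 -1.33] p [ 0.5306 -0.2047  0.0626] F [-0.31  0.54  0.36] M [0.04 0.01 0.03] w 0.087
```

View pics/b4.png

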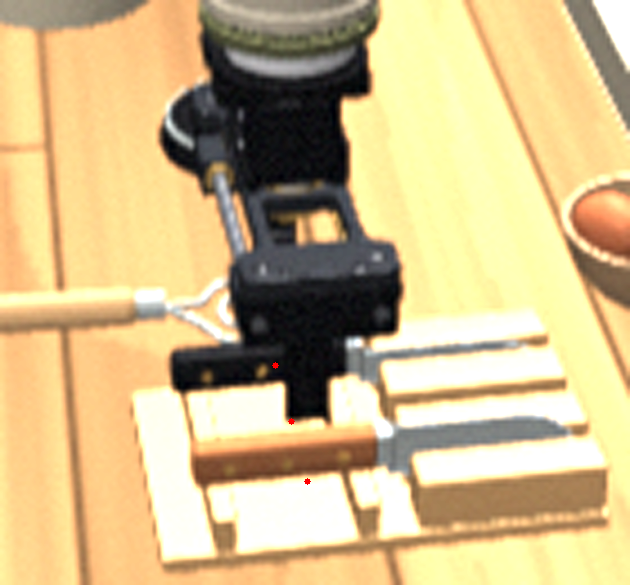

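arm_command --targets '[[[0,0.011,0,0,0,0],[0,0.011,0,0,0,0],[0,0.011,0,0,0,0],[0,0,0,0,0,0],[0,0,0,0,0,0]]]'

```text
time: 3.23
ee_pos: [0.5304, -0.2046, 0.0289]
eef_rot: [0.51, -0.491, 0.49, -0.509]
ft_force: [-0.8, 0.4, 0.3]
width: 0.0868
```

```bash
cat > look.py <<'E'
from h import *
import cv2,sys
# usage: look.py name side|top x0 y0 x1 y1 scale
n,cam,x0,y0,x1,y1,sc=sys.argv[1:8];x0,y0,x1,y1=map(int,(x0,y0,x1,y1));sc=float(sc)
s=show();c=vision.camera(cam);R=Ro.from_quat(s["eef_rot"]);p=np.array(s["ee_pos"])
y=np.clip(cv2.resize(c["pixels"][y0:y1,x0:x1],None,fx=sc,fy=sc,interpolation=cv2.INTER_CUBIC)*1.6,0,255).astype(np.uint8)
cv2.imwrite(f"pics/{n}.png",y)
E
python3 look.py b5 side 280 230 420 360 4.5; python3 look.py a5 top 330 170 430 290 4.5
```

```text
3.23 J [ 0.56  0.37 -0.33  1.77  0.14  1.02 -1.35] p [ 0.5304 -0.2046  0.0289] F [-0.84  0.39  0.25] M [ 0.05 -0.04  0.02] w 0.0868
3.28 J [ 0.56  0.37 -0.33  1.77  0.14  1.03 -1.35] p [ 0.5309 -0.2047  0.0296] F [ 1.14  0.25 -0.09] M [-0.    0.    0.02] w 0.0869
```

View pics/b5.png

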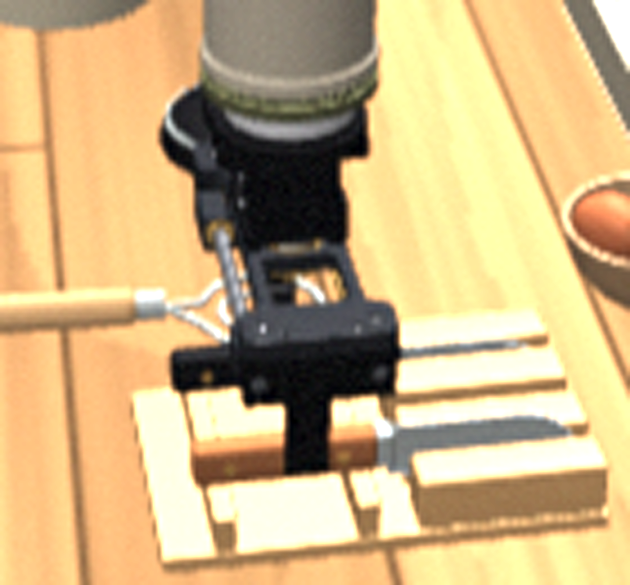

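View pics/a5.png

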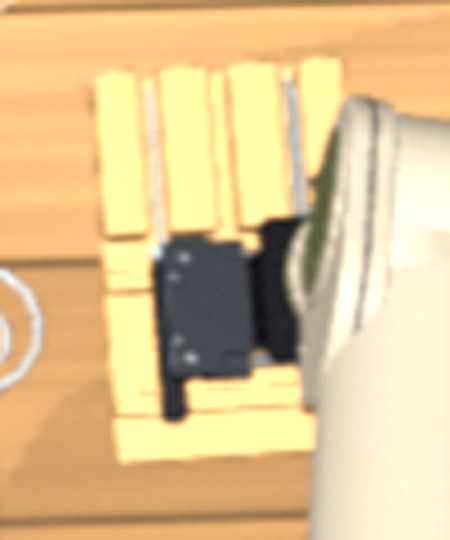

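```bash
python3 - <<'E'
from h import *
C=vision.camera("side")
for (a,b) in((307,470),):
    o,d=ray(C,280+(a+.5)/4.5-.5,230+(b+.5)/4.5-.5)
    for y in(-.263,-.248): t=(y-o[1])/d[1]; print(y,o+t*d)
E
```

```text
-0.263 [ 0.53145456 -0.263       0.07500442]
-0.248 [ 0.53342646 -0.248       0.06351026]
```

arm_command --targets '[[[0,0.005,0,0,0,0],[0,0.005,0,0,0,0],[0,0.005,0,0,0,0],[0,0.005,0,0,0,0],[0,0,0,0,0,0],[0,0,0,0,0,0]]]'

```text
time: 3.88
ee_pos: [0.5308, -0.2047, 0.0095]
eef_rot: [0.51, -0.49, 0.49, -0.509]
ft_force: [0.1, -0.7, 0.2]
width: 0.087
```

```bash
python3 look.py b6 side 280 230 420 360 4.5
```

```text
3.88 J [ 0.56  0.4  -0.32  1.78  0.15  0.99 -1.35] p [ 0.5308 -0.2047  0.0095] F [ 0.09 -0.71  0.24] M [ 0.03  0.02 -0.02] w 0.087
```

View pics/b6.png

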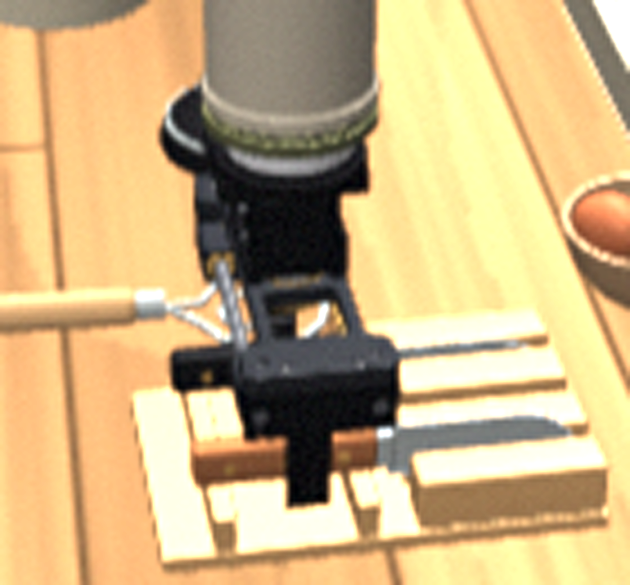

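arm_command --targets '[[[0,0.005,0,0,0,0],[0,0.005,0,0,0,0],[0,0.004,0,0,0,0],[0,0.004,0,0,0,0],[0,0,0,0,0,0],[0,0,0,0,0,0]]]'

```text
time: 4.43
ee_pos: [0.5309, -0.2048, -0.0084]
eef_rot: [0.51, -0.49, 0.49, -0.51]
ft_force: [-0.3, 0.8, 0.2]
width: 0.0873
```

```bash
python3 look.py b7 side 300 270 410 360 7
```

```text
4.43 J [ 0.55  0.42 -0.32  1.79  0.16  0.95 -1.36] p [ 0.5309 -0.2048 -0.0084] F [-0.29  0.75  0.15] M [ 0.05  0.04 -0.02] w 0.0873
```

View pics/b7.png

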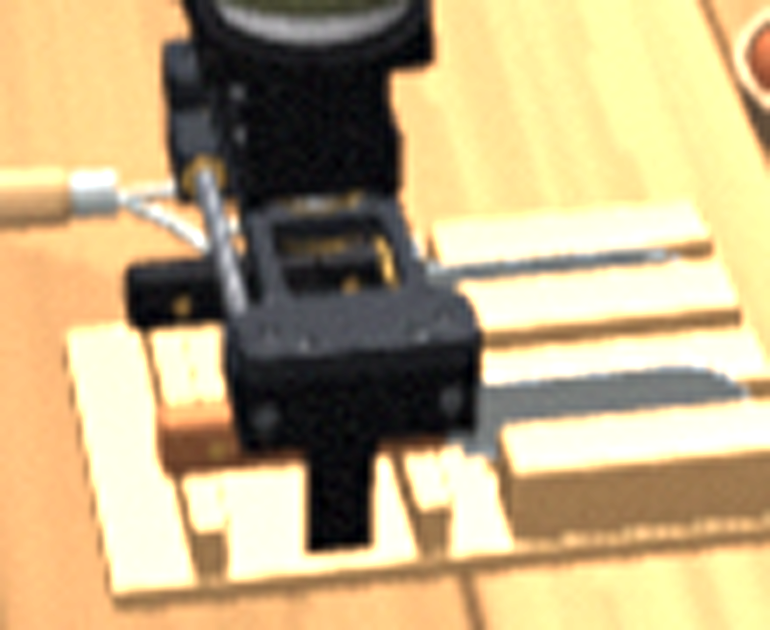

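```bash
python3 - <<'E'
from h import *
C=vision.camera("side"); show()
for (a,b) in((338,549),(270,445),(465,430)):
    o,d=ray(C,300+(a+.5)/7-.5,270+(b+.5)/7-.5)
    for y in(-.263,-.299): t=(y-o[1])/d[1]; print(y,o+t*d)
print((proj(C,[.4,-.2374,.0])-[300,270])*7)
E
```

```text
4.53 J [ 0.55  0.42 -0.32  1.79  0.16  0.95 -1.36] p [ 0.5313 -0.2049 -0.0079] F [-0.75 -0.65 -0.96] M [ 0.03  0.05 -0.03] w 0.0871
-0.263 [ 0.53145631 -0.263       0.03581481]
-0.299 [ 0.52672368 -0.299       0.0648278 ]
-0.263 [ 0.50975661 -0.263       0.0795183 ]
-0.299 [ 0.50581413 -0.299       0.10693993]
-0.263 [ 0.57228162 -0.263       0.07971363]
-0.299 [ 0.56606243 -0.299       0.10712814]
[[-68.86543362 613.15517332]]
```

arm_command --targets '[[[0,0.004,0,0,0,0],[0,0.004,0,0,0,0],[0,0.003,0,0,0,0],[0,0,0,0,0,0],[0,0,0,0,0,0]]]'

```text
time: 4.95
ee_pos: [0.5309, -0.2048, -0.0194]
eef_rot: [0.51, -0.49, 0.49, -0.51]
ft_force: [0.1, 0.2, 1.1]
width: 0.0869
```

arm_command --targets '[[[0,0,0,0,0,0],[0,0,0,0,0,0],[0,0,0,0,0,0],[0,0,0,0,0,0],[0,0,0,0,0,0],[0,0,0,0,0,0],[0,0,0,0,0,0],[0,0,0,0,0,0]]]' --hand 0 --grip_force 20

```text
time: 5.62
ee_pos: [0.5312, -0.2049, -0.019]
eef_rot: [0.51, -0.49, 0.49, -0.51]
ft_force: [0.9, 0.7, -0.1]
width: 0.0417
```

```bash
python3 look.py b8 side 300 270 410 360 7; python3 look.py a8 top 330 170 430 290 4.5
```

```text
5.62 J [ 0.55  0.43 -0.32  1.8   0.16  0.93 -1.37] p [ 0.5312 -0.2049 -0.019 ] F [ 0.88  0.66 -0.15] M [0.04 0.03 0.02] w 0.0417
5.67 J [ 0.55  0.43 -0.32  1.8   0.16  0.93 -1.37] p [ 0.5312 -0.2049 -0.019 ] F [-0.04 -0.19  0.57] M [-0.    0.03 -0.  ] w 0.0377
```

View pics/b8.png

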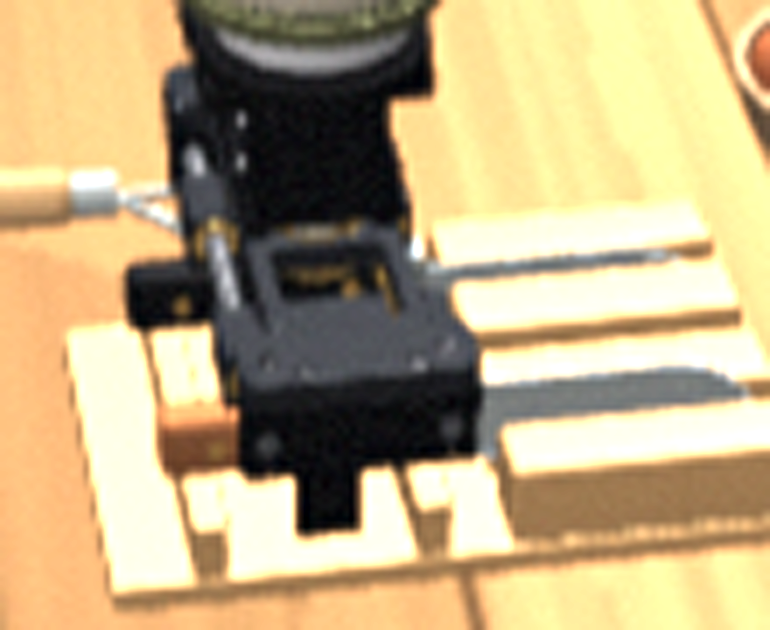

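View pics/a8.png

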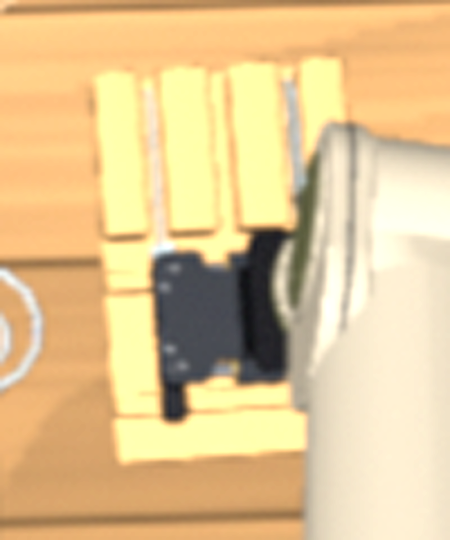

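arm_command --targets '[[[0,0,0,0,0,0],[0,0,0,0,0,0],[0,0,0,0,0,0],[0,0,0,0,0,0],[0,0,0,0,0,0],[0,0,0,0,0,0]]]'

```text
time: 6.22
ee_pos: [0.5311, -0.205, -0.019]
eef_rot: [0.51, -0.49, 0.49, -0.51]
ft_force: [-0.7, -0.5, -0.8]
width: 0.0157
```

arm_command --targets '[[[0,0,0,0,0,0],[0,0,0,0,0,0],[0,0,0,0,0,0]]]'

```text
time: 6.47
ee_pos: [0.5312, -0.2049, -0.019]
eef_rot: [0.51, -0.49, 0.49, -0.51]
ft_force: [0.2, -0.5, 0.2]
width: 0.0158
```

arm_command --targets '[[[0,0,0,0,0,0],[0,0,0,0,0,0],[0,-0.003,0,0,0,0],[0,-0.005,0,0,0,0],[0,-0.008,0,0,0,0],[0,-0.012,0,0,0,0],[0,-0.016,0,0,0,0],[0,-0.02,0,0,0,0],[0,-0.02,0,0,0,0],[0,-0.02,0,0,0,0],[0,-0.016,0,0,0,0],[0,0,0,0,0,0]]]' --hand 0 --grip_force 55

```text
time: 7.47
ee_pos: [0.5335, -0.2054, 0.1059]
eef_rot: [-0.509, 0.488, -0.492, 0.511]
ft_force: [1.0, -0.6, -0.4]
width: 0.0151
```

```bash
python3 look.py b9 side 290 220 420 350 4.6; python3 look.py a9 top 330 170 430 290 4.5
```

```text
7.47 J [ 0.57  0.29 -0.34  1.7   0.1   1.16 -1.32] p [ 0.5335 -0.2054  0.1059] F [ 0.95 -0.56 -0.37] M [0.03 0.02 0.02] w 0.0151
7.52 J [ 0.57  0.29 -0.34  1.7   0.1   1.16 -1.32] p [ 0.5325 -0.2052  0.1037] F [ 0.6   0.52 -1.37] M [-0.04  0.05 -0.01] w 0.0153
```

View pics/b9.png

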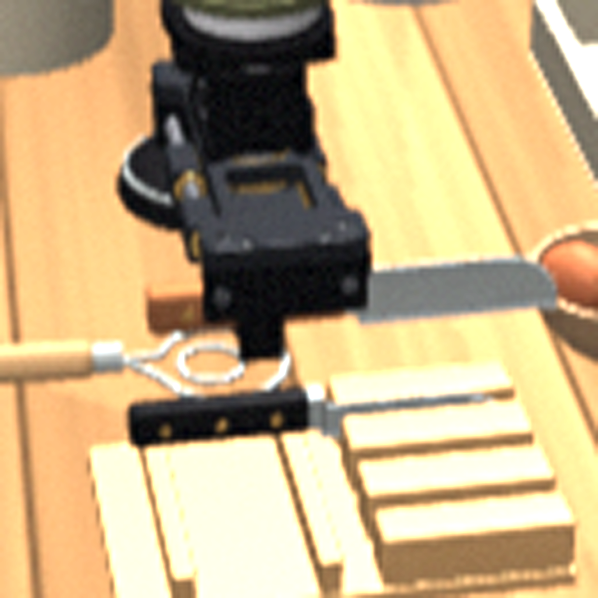

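View pics/a9.png

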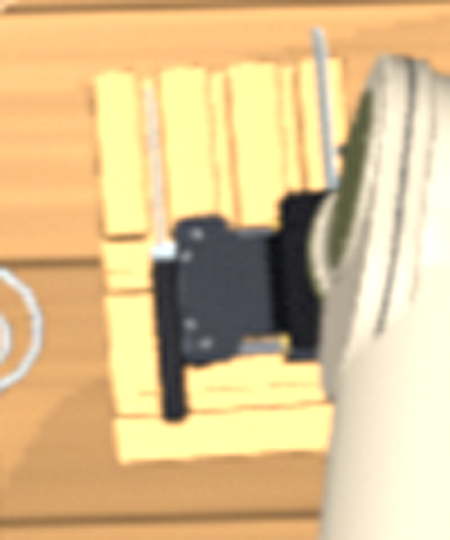

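```bash
cat >> h.py <<'E'
HEEL=np.array([0,-.043,.050])
def knife(p,R,x=0,z=0,y=0):  # tool: x = -knife y, -y = knife z, z = knife x
    return np.array(p)+R.apply(HEEL+np.array([-y,-z,x]))
E
python3 - <<'E'
from h import *
C=cams();s=show();R=Ro.from_quat(s["eef_rot"]);p=np.array(s["ee_pos"])
for x,z in((0,0),(.1,0),(.0,.032),(.07,.032),(-.104,.008),(-.104,.032)):
    X=knife(p,R,x,z); print(x,z,X.round(4),(proj(C["side"],X)[0]-[290,220]+.5)*4.6,(proj(C["top"],X)[0]-[330,170]+.5)*4.5)
print(R.as_matrix().round(3))
E
```

```text
7.67 J [ 0.57  0.29 -0.34  1.71  0.1   1.16 -1.32] p [ 0.5305 -0.2046  0.1003] F [-0.38 -0.17 -2.61] M [0.01 0.09 0.01] w 0.0153
0 0 [ 0.5805 -0.2027  0.1432] [350.76154165 334.17725446] [329.22771183 212.8755826 ]
0.1 0 [ 0.6805 -0.1988  0.1431] [548.33361746 316.26307452] [314.68904763  34.6076644 ]
0.0 0.032 [ 0.5806 -0.2027  0.1752] [351.76080498 278.9855659 ] [338.64899407 203.51295589]
0.07 0.032 [ 0.6505 -0.2     0.1752] [492.07987613 266.57135283] [328.12335747  75.11822775]
-0.104 0.008 [ 0.4766 -0.2067  0.1513] [141.53338072 339.38482433] [347.00949791 400.07103645]
-0.104 0.032 [ 0.4767 -0.2068  0.1753] [140.34210873 297.69005646] [354.49745084 396.83696808]
[[ 0.039 -0.001  0.999]
 [-0.999  0.     0.039]
 [-0.    -1.    -0.001]]
```

```bash
cat >> h.py <<'E'
ROD=np.array([.5512,.1985])
def stroke(az,side,xc,h,gap):
    """side +1: left face (lean +25, knife right of rod); -1: right face. gap: mm between edge corner and rod surface (neg = press). returns tool pos,R"""
    R=toolR(az,25*side); a=np.radians(az); left=np.array([-np.sin(a),np.cos(a),0])
    P=np.r_[ROD,h]-side*left*(.0069+gap/1e3)
    return P-R.apply(HEEL+np.array([0,0,xc/1e3])),R
E
python3 - <<'E'
from h import *
for az in(30,60,75):
  for sd in(1,-1):
    for xc,h in((25,.175),(95,.112)):
      p,R=stroke(az,sd,xc,h,0); w=R.apply([0,-1,0]); print(az,sd,xc,p.round(3),"r %.3f"%np.hypot(*p[:2]),"wrist@.25",(p+.3*w).round(3))
E
```

```text
30 1 25 [0.481 0.171 0.136] r 0.510 wrist@.25 [0.544 0.061 0.408]
30 1 95 [0.42  0.136 0.073] r 0.441 wrist@.25 [0.483 0.026 0.345]
30 -1 25 [0.492 0.151 0.136] r 0.515 wrist@.25 [0.428 0.261 0.408]
30 -1 95 [0.431 0.116 0.073] r 0.447 wrist@.25 [0.368 0.226 0.345]
60 1 25 [0.504 0.139 0.136] r 0.523 wrist@.25 [0.614 0.076 0.408]
60 1 95 [0.469 0.079 0.073] r 0.475 wrist@.25 [0.579 0.015 0.345]
60 -1 25 [0.523 0.128 0.136] r 0.539 wrist@.25 [0.414 0.191 0.408]
60 -1 95 [0.488 0.067 0.073] r 0.493 wrist@.25 [0.379 0.131 0.345]
75 1 25 [0.521 0.129 0.136] r 0.537 wrist@.25 [0.643 0.096 0.408]
75 1 95 [0.503 0.061 0.073] r 0.507 wrist@.25 [0.625 0.029 0.345]
75 -1 25 [0.543 0.123 0.136] r 0.556 wrist@.25 [0.42  0.156 0.408]
75 -1 95 [0.525 0.056 0.073] r 0.527 wrist@.25 [0.402 0.088 0.345]
```

```bash
python3 - <<'E'
from h import *
show(); p,R=stroke(30,1,25,.178,40); print(p.round(4)); plan(p,R,12)
E
```

```text
7.67 J [ 0.57  0.29 -0.34  1.71  0.1   1.16 -1.32] p [ 0.5305 -0.2046  0.1003] F [-0.38 -0.17 -2.61] M [0.01 0.09 0.01] w 0.0153
[0.5006 0.1361 0.139 ]
[[-0.0285,-0.0032,-0.0014,-0.5,-2.28,2.04],[-0.0286,-0.0022,-0.0003,-0.5,-2.28,2.04],[-0.0286,-0.0012,0.0009,-0.5,-2.28,2.04],[-0.0286,-0.0002,0.002,-0.5,-2.28,2.04],[-0.0286,0.0009,0.0031,-0.5,-2.28,2.04],[-0.0283,0.0018,0.0042,-0.5,-2.28,2.04],[-0.028,0.0027,0.0054,-0.5,-2.28,2.04],[-0.0277,0.0037,0.0066,-0.5,-2.28,2.04],[-0.0272,0.0047,0.0076,-0.5,-2.28,2.04],[-0.0268,0.0055,0.0088,-0.5,-2.28,2.04],[-0.0261,0.0063,0.0099,-0.5,-2.28,2.04],[-0.0255,0.0072,0.011,-0.5,-2.28,2.04]]
end [0.5006 0.1361 0.1391] 0.02
```

arm_command --targets '[[[-0.0285,-0.003,-0.0015,-0.5,-2.3,2],[-0.0285,-0.002,-0.0005,-0.5,-2.3,2],[-0.0285,-0.001,0.001,-0.5,-2.3,2],[-0.0285,0,0.002,-0.5,-2.3,2],[-0.0285,0.001,0.003,-0.5,-2.3,2],[-0.0285,0.002,0.004,-0.5,-2.3,2],[-0.028,0.0025,0.0055,-0.5,-2.3,2],[-0.0275,0.0035,0.0065,-0.5,-2.3,2],[-0.027,0.0045,0.0075,-0.5,-2.3,2],[-0.0265,0.0055,0.009,-0.5,-2.3,2],[-0.026,0.0065,0.01,-0.5,-2.3,2.1],[-0.0255,0.007,0.011,-0.5,-2.2,2.1]]]'

```text
time: 8.67
ee_pos: [0.5002, 0.1375, 0.1378]
eef_rot: [-0.523, 0.476, -0.211, 0.675]
ft_force: [1.1, 0.2, -1.9]
width: 0.0154
```

arm_command --targets '[[[0,0,0,0,0,0],[0,0,0,0,0,0],[0,0,0,0,0,0],[0,0,0,0,0,0]]]'

```text
time: 9.0
ee_pos: [0.5007, 0.1344, 0.1374]
eef_rot: [-0.523, 0.476, -0.214, 0.674]
ft_force: [-0.1, -1.5, -1.2]
width: 0.0154
```

```bash
cat > ov.py <<'E'
from h import *
import cv2,sys
# ov.py name cam x0 y0 x1 y1 scale : picture with the predicted knife outline (red) and rod axis (green)
n,cam,x0,y0,x1,y1,sc=sys.argv[1:8];x0,y0,x1,y1=map(int,(x0,y0,x1,y1));sc=float(sc)
s=show();c=vision.camera(cam);R=Ro.from_quat(s["eef_rot"]);p=np.array(s["ee_pos"])
y=np.clip(cv2.resize(c["pixels"][y0:y1,x0:x1],None,fx=sc,fy=sc,interpolation=cv2.INTER_CUBIC)*1.6,0,255).astype(np.uint8)
m=lambda X:tuple(int(v) for v in (proj(c,X)[0]-[x0,y0]+.5)*sc)
L=[(0,0),(.1,0),(.07,.032),(0,.032),(0,0)]
for a,b in zip(L,L[1:]): cv2.line(y,m(knife(p,R,*a)),m(knife(p,R,*b)),(0,0,255),1)
cv2.line(y,m([*ROD,.046]),m([*ROD,.241]),(0,255,0),1)
cv2.imwrite(f"pics/{n}.png",y)
print("heel",knife(p,R).round(4),"tip",knife(p,R,.1).round(4),m(knife(p,R)),m(knife(p,R,.1)))
k=R.as_matrix(); print("lean",np.degrees(np.arccos(-k[2,0])).round(2),"az",np.degrees(np.arctan2(k[1,2],k[0,2])).round(2),"pitch",np.degrees(np.arcsin(k[2,2])).round(2))
E
python3 ov.py b10 side 270 150 410 290 4.2; python3 ov.py a10 top 210 160 340 280 4.5
```

```text
9.0 J [ 0.42  0.36 -0.59  1.66 -0.21  1.35 -1.14] p [0.5007 0.1344 0.1374] F [-0.12 -1.52 -1.23] M [-0.58 -0.32 -0.01] w 0.0154
heel [0.553  0.1439 0.1764] tip [0.6395 0.1941 0.1763] (280, 277) (397, 239)
lean 65.32 az 30.1 pitch -0.06
9.05 J [ 0.42  0.36 -0.59  1.66 -0.21  1.35 -1.14] p [0.5007 0.1343 0.1375] F [-0.53 -0.67 -2.13] M [-0.54 -0.28  0.02] w 0.0153
heel [0.553  0.1438 0.1765] tip [0.6395 0.1939 0.1764] (232, 317) (136, 160)
lean 65.32 az 30.09 pitch -0.06
```

View pics/b10.png

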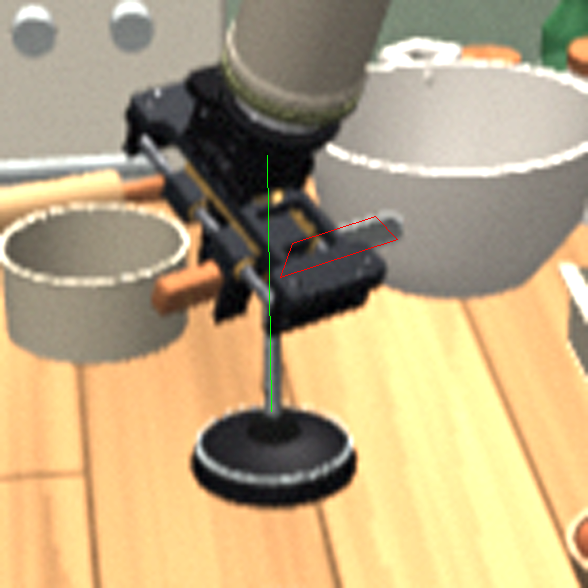

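View pics/a10.png

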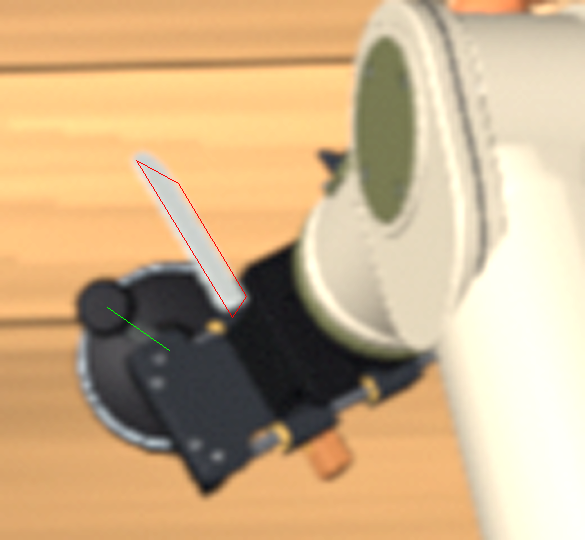

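```bash
python3 ov.py a11 top 225 185 275 235 11; python3 - <<'E'
import sys; sys.argv=["","b11","side","320","185","380","235","11"]; exec(open("ov.py").read())
E
```

```text
9.1 J [ 0.42  0.36 -0.59  1.66 -0.21  1.35 -1.14] p [0.5007 0.1342 0.1376] F [ 0.01 -0.4  -2.07] M [-0.58 -0.3  -0.04] w 0.0151
heel [0.553  0.1438 0.1766] tip [0.6396 0.1939 0.1765] (403, 499) (169, 116)
lean 65.33 az 30.09 pitch -0.05
9.15 J [ 0.42  0.36 -0.59  1.66 -0.21  1.35 -1.14] p [0.5007 0.1343 0.1376] F [ 0.09  0.07 -1.11] M [-0.54 -0.26 -0.01] w 0.0148
heel [0.553  0.1439 0.1766] tip [0.6395 0.194  0.1765] (184, 340) (491, 240)
lean 65.33 az 30.1 pitch -0.05
```

View pics/a11.png

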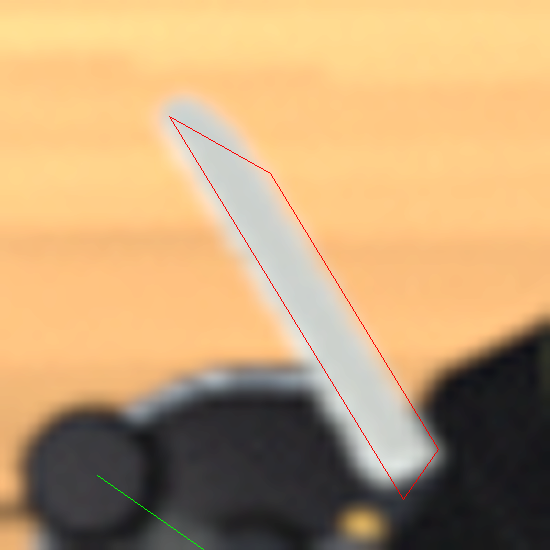

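View pics/b11.png

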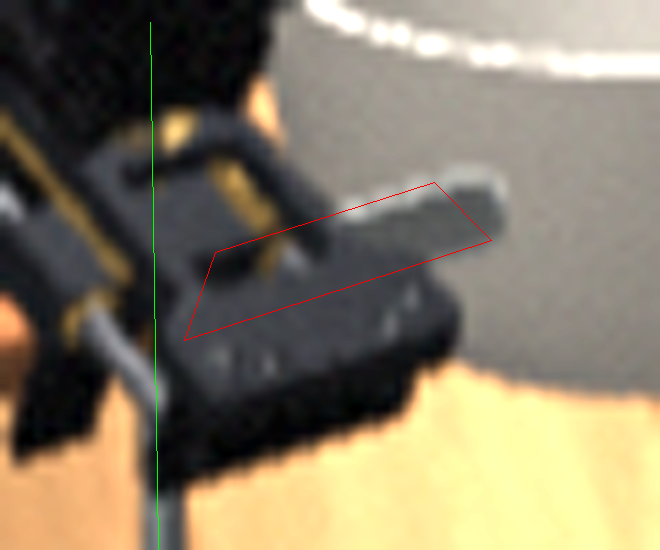

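```bash
python3 - <<'E'
from h import *
s=readout.read_state();R=Ro.from_quat(s["eef_rot"])
a=np.radians(30); L=np.array([-np.sin(a),np.cos(a),0]);Fw=np.array([np.cos(a),np.sin(a),0])
print("left",R.inv().apply(L).round(3),"fwd",R.inv().apply(Fw).round(3),"down",R.inv().apply([0,0,-1]).round(3))
p,Rt=stroke(30,1,25,.178,10); plan(p,Rt,4)
E
```

```text
left [-0.909  0.417  0.002] fwd [ 0.001 -0.001  1.   ] down [0.417 0.909 0.001]
[[-0.0073,0.003,0.0002,0.02,0.02,0.08],[-0.0073,0.0029,0.0002,0.02,0.02,0.08],[-0.0073,0.003,0.0002,0.02,0.02,0.08],[-0.0073,0.003,0.0002,0.02,0.02,0.08]]
end [0.4856 0.1621 0.1391] 0.01
```

arm_command --targets '[[[-0.007,0.003,0,0,0,0],[-0.007,0.003,0,0,0,0],[-0.007,0.003,0,0,0,0],[-0.007,0.003,0,0,0,0],[0,0,0,0,0,0],[0,0,0,0,0,0],[0,0,0,0,0,0]]]'

```text
time: 9.78
ee_pos: [0.4854, 0.1611, 0.1384]
eef_rot: [-0.524, 0.476, -0.214, 0.674]
ft_force: [-0.4, -0.6, -1.3]
width: 0.0151
```

```bash
cat > ft.py <<'E'
from h import *
# mean force/moment in knife axes (heading): lateral (left), fwd, up; uses camera calls to let time pass
def ftm(n=5,az=30):
    a=np.radians(az);B=np.array([[-np.sin(a),np.cos(a),0],[np.cos(a),np.sin(a),0],[0,0,1]])
    f=[];m=[];P=[]
    for i in range(n):
        vision.camera("top");s=readout.read_state();f.append(s["ft_force"]);m.append(s["torque"]);P.append(s["ee_pos"])
    F=B@np.mean(f,0);M=B@np.mean(m,0);print("t %.2f"%s["time"],"F left,fwd,up",F.round(2),"M",M.round(3),"p",np.mean(P,0).round(4),"sd",np.std(f,0).round(2),np.std(m,0).round(3))
if __name__=="__main__": ftm()
E
python3 ft.py; python3 ov.py a12 top 215 185 275 245 9
```

```text
t 10.03 F left,fwd,up [-0.04  0.31 -1.62] M [ 0.012 -0.661 -0.006] p [0.4855 0.1609 0.1383] sd [0.68 0.33 0.33] [0.034 0.026 0.028]
10.03 J [ 0.4   0.33 -0.61  1.69 -0.23  1.32 -1.18] p [0.4854 0.161  0.1384] F [-0.36  0.41 -2.09] M [-0.62 -0.32 -0.02] w 0.0152
heel [0.5377 0.1706 0.1774] tip [0.6242 0.2208 0.1773] (319, 468) (128, 153)
lean 65.3 az 30.13 pitch -0.04
```

View pics/a12.png

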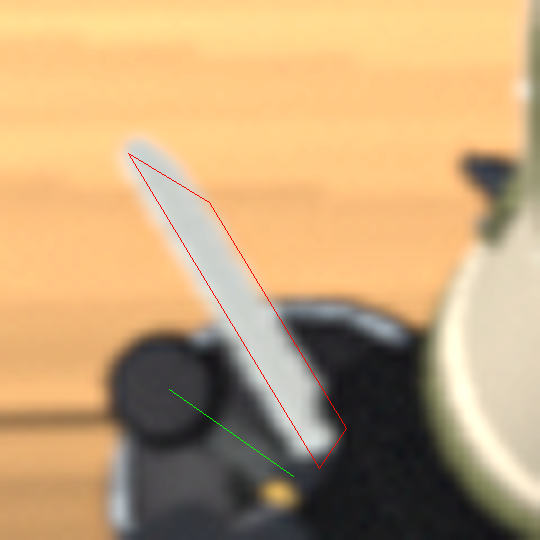

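arm_command --targets '[[[-0.0018,0.0008,0,0,0,0],[-0.0018,0.0008,0,0,0,0],[-0.0018,0.0008,0,0,0,0],[-0.0018,0.0008,0,0,0,0],[0,0,0,0,0,0]]]'

```text
time: 10.5
ee_pos: [0.4809, 0.1687, 0.1386]
eef_rot: [-0.524, 0.476, -0.213, 0.674]
ft_force: [-0.3, 0.9, -1.5]
width: 0.0155
```

```bash
python3 ft.py
```

```text
t 10.75 F left,fwd,up [ 0.07 -0.27 -1.34] M [ 0.038 -0.656 -0.006] p [0.4813 0.1682 0.1385] sd [0.81 0.2  0.36] [0.022 0.031 0.015]
```

arm_command --targets '[[[-0.0018,0.0008,0,0,0,0],[-0.0018,0.0008,0,0,0,0],[0,0,0,0,0,0]]]'

```text
time: 11.0
ee_pos: [0.4791, 0.1719, 0.1386]
eef_rot: [-0.524, 0.476, -0.213, 0.674]
ft_force: [0.6, -0.7, -2.0]
width: 0.0152
```

```bash
python3 ft.py
```

```text
t 11.25 F left,fwd,up [-0.57  0.07 -1.37] M [ 0.02  -0.777 -0.058] p [0.4793 0.1715 0.1385] sd [0.4  0.31 0.55] [0.046 0.031 0.023]
```

arm_command --targets '[[[-0.0018,0.0008,0,0,0,0],[-0.0009,0.0004,0,0,0,0],[0,0,0,0,0,0]]]'

```text
time: 11.5
ee_pos: [0.4778, 0.1741, 0.1386]
eef_rot: [-0.524, 0.476, -0.214, 0.674]
ft_force: [0.9, -0.9, -1.8]
width: 0.0154
```

```bash
python3 ft.py;python3 - <<'E'
from h import *
s=readout.read_state();R=Ro.from_quat(s["eef_rot"]);p=np.array(s["ee_pos"])
a=np.radians(30); L=np.array([-np.sin(a),np.cos(a)]);Fw=np.array([np.cos(a),np.sin(a)])
h=knife(p,R); print(h,"lat edge->rod mm",1e3*(ROD-h[:2])@L,"xc",1e3*(ROD-h[:2])@Fw)
E
```

```text
t 11.75 F left,fwd,up [-1.98 -0.07 -1.32] M [ 0.015 -1.012 -0.131] p [0.4779 0.1739 0.1386] sd [0.78 0.42 0.49] [0.039 0.021 0.018]
[0.53019783 0.18353175 0.17763181] lat edge->rod mm 2.461797293159161 xc 25.67253222733602
```

arm_command --targets '[[[0.0009,0.002,-0.0023,0,0,0],[0.0009,0.002,-0.0023,0,0,0],[0.0009,0.002,-0.0023,0,0,0],[0.0009,0.002,-0.0023,0,0,0],[0.0009,0.002,-0.0023,0,0,0],[0.0009,0.002,-0.0023,0,0,0],[0.0009,0.002,-0.0023,0,0,0],[0.0009,0.002,-0.0023,0,0,0]]]'

```text
time: 12.42
ee_pos: [0.4617, 0.1648, 0.1208]
eef_rot: [-0.523, 0.476, -0.214, 0.674]
ft_force: [2.7, -0.9, -0.2]
width: 0.015
```

```bash
cat >> ft.py <<'E'
    side=int(__import__("sys").argv[1]) if len(__import__("sys").argv)>1 else 1
    s=readout.read_state();R=Ro.from_quat(s["eef_rot"]);p=np.array(s["ee_pos"])
    a=np.radians(30); L=np.array([-np.sin(a),np.cos(a)]);Fw=np.array([np.cos(a),np.sin(a)])
    h=knife(p,R); print("heel",h.round(4),"tip z",knife(p,R,.1)[2].round(4),"lat edge->rod mm",(1e3*(ROD-h[:2])@L).round(2),"xc",(1e3*(ROD-h[:2])@Fw).round(1))
E
python3 ft.py
```

```text
File "ft.py", line 10
    side=int(__import__("sys").argv[1]) if len(__import__("sys").argv)>1 else 1
IndentationError: unexpected indent
```

```bash
sed -i 's/if __name__=="__main__": ftm()/if __name__=="__main__":\n    ftm()/' ft.py; python3 ft.py
```

```text
t 12.67 F left,fwd,up [-2.24  0.72 -2.48] M [-0.055 -1.214 -0.285] p [0.4614 0.1646 0.1207] sd [0.36 0.31 0.42] [0.073 0.054 0.02 ]
heel [0.5139 0.1744 0.1599] tip z 0.1597 lat edge->rod mm 2.21 xc 44.3
```

arm_command --targets '[[[0.00095,0.002,-0.0023,0,0,0],[0.00095,0.002,-0.0023,0,0,0],[0.00095,0.002,-0.0023,0,0,0],[0.00095,0.002,-0.0023,0,0,0],[0.00095,0.002,-0.0023,0,0,0],[0.00095,0.002,-0.0023,0,0,0],[0.00095,0.002,-0.0023,0,0,0]]]'

```text
time: 13.25
ee_pos: [0.4479, 0.1565, 0.1054]
eef_rot: [-0.523, 0.476, -0.214, 0.674]
ft_force: [1.8, -1.5, -1.7]
width: 0.0157
```

```bash
python3 ft.py
```

```text
t 13.50 F left,fwd,up [-2.47  0.65 -2.72] M [-0.04  -1.213 -0.345] p [0.4475 0.1564 0.1052] sd [0.32 0.52 1.05] [0.076 0.059 0.015]
heel [0.5    0.1661 0.1443] tip z 0.1442 lat edge->rod mm 2.44 xc 60.5
```

arm_command --targets '[[[0.00095,0.002,-0.0023,0,0,0],[0.00095,0.002,-0.0023,0,0,0],[0.00095,0.002,-0.0023,0,0,0],[0.00095,0.002,-0.0023,0,0,0],[0.00095,0.002,-0.0023,0,0,0],[0.00095,0.002,-0.0023,0,0,0],[0.00095,0.002,-0.0023,0,0,0],[0.00095,0.002,-0.0023,0,0,0]]]'

```text
time: 14.17
ee_pos: [0.432, 0.1471, 0.0877]
eef_rot: [-0.523, 0.476, -0.213, 0.674]
ft_force: [3.6, -1.7, -0.3]
width: 0.0155
```

```bash
python3 ft.py; python3 ov.py b13 side 270 150 410 290 4.2
```

```text
t 14.42 F left,fwd,up [-2.31  0.97 -2.24] M [-0.037 -1.218 -0.374] p [0.4317 0.1469 0.0875] sd [0.6  0.36 0.84] [0.083 0.065 0.025]
heel [0.4842 0.1567 0.1267] tip z 0.1265 lat edge->rod mm 2.7 xc 79.0
14.42 J [ 0.45  0.27 -0.62  1.88 -0.26  1.21 -1.09] p [0.4319 0.1471 0.0877] F [ 2.17 -1.41 -3.22] M [-1.08 -0.57 -0.38] w 0.0153
heel [0.4842 0.1567 0.1267] tip [0.5706 0.2069 0.1265] (177, 342) (296, 302)
lean 65.3 az 30.17 pitch -0.08
```

View pics/b13.png

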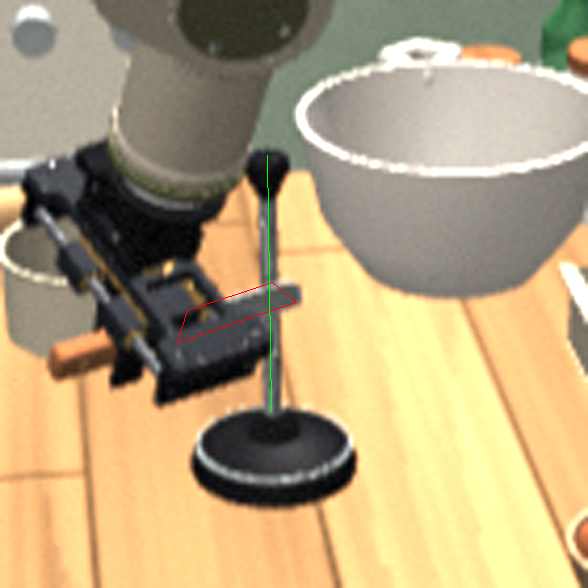

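arm_command --targets '[[[0.0007,0.0014,-0.0024,0,0,0],[0.0007,0.0014,-0.0024,0,0,0],[0.0007,0.0014,-0.0024,0,0,0],[0.0007,0.0014,-0.0024,0,0,0],[0.0007,0.0014,-0.0024,0,0,0],[0.0007,0.0014,-0.0024,0,0,0],[0.0007,0.0014,-0.0024,0,0,0],[0.0007,0.0014,-0.0024,0,0,0],[0.0007,0.0012,-0.003,0,0,0],[0.0007,0.0012,-0.004,0,0,0],[0.001,0.0012,-0.005,0,0,0],[0.001,0,-0.006,0,0,0]]]'

```text
time: 15.47
ee_pos: [0.3999, 0.1269, 0.0703]
eef_rot: [-0.524, 0.476, -0.213, 0.674]
ft_force: [-0.7, 0.3, -1.2]
width: 0.0154
```

```bash
python3 ft.py; python3 - <<'E'
from h import *
C=cams()
for n,uv in (("tin_a",(150,284)),("tin_b",(492,258))): print(n,at_z(C["top"],*uv,.072))
import numpy as np
p,R=stroke(30,-1,25,.178,20); print(p)
E
```

```text
t 15.72 F left,fwd,up [ 0.17 -0.32 -1.73] M [ 0.015 -0.638  0.001] p [0.4004 0.1264 0.0706] sd [0.33 0.34 0.18] [0.042 0.039 0.028]
heel [0.4534 0.1365 0.1099] tip z 0.1098 lat edge->rod mm 4.83 xc 115.7
tin_a [0.43352288 0.44841858 0.072     ]
tin_b [ 0.47685799 -0.44188337  0.072     ]
[0.48188439 0.16855816 0.13902877]
```

```bash
python3 - <<'E'
from h import *
A=stroke(30,1,116,.28,30);B=stroke(30,-1,50,.285,40);C=stroke(30,-1,25,.178,25)
p,R=plan(*A,8); p,R=plan(*B,12,p,R); p,R=plan(*C,8,p,R)
for n in range(13):
    pass
E
```

```text
[[-0.0053,-0.021,-0.0001,0.01,0.02,0.04],[-0.0053,-0.021,0.0,0.01,0.02,0.04],[-0.0053,-0.021,-0.0001,0.01,0.02,0.04],[-0.0053,-0.021,0.0,0.01,0.02,0.04],[-0.0053,-0.0209,-0.0001,0.01,0.02,0.04],[-0.0054,-0.021,0.0,0.01,0.02,0.04],[-0.0054,-0.021,-0.0001,0.01,0.02,0.04],[-0.0053,-0.0209,0.0,0.01,0.02,0.04]]
end [0.4168 0.0993 0.241 ] 0.03
[[-0.0038,0.0013,0.0055,0.0,0.0,-4.17],[-0.0038,0.001,0.0055,0.0,0.0,-4.17],[-0.0039,0.0007,0.0055,0.0,0.0,-4.17],[-0.004,0.0005,0.0055,0.0,0.0,-4.17],[-0.004,0.0001,0.0055,0.0,0.0,-4.17],[-0.0039,-0.0001,0.0055,0.0,0.0,-4.17],[-0.004,-0.0004,0.0055,0.0,0.0,-4.17],[-0.0039,-0.0007,0.0055,0.0,0.0,-4.17],[-0.0039,-0.001,0.0055,0.0,0.0,-4.17],[-0.0037,-0.0013,0.0055,0.0,0.0,-4.17],[-0.0037,-0.0015,0.0055,0.0,0.0,-4.17],[-0.0035,-0.0019,0.0055,0.0,0.0,-4.17]]
end [0.4503 0.1734 0.2461] 0.04
[[-0.004,0.0129,0.0031,0.0,0.0,0.0],[-0.0039,0.0129,0.0032,0.0,0.0,0.0],[-0.004,0.0129,0.0031,0.0,0.0,0.0],[-0.004,0.013,0.0031,0.0,0.0,0.0],[-0.0039,0.0129,0.0031,0.0,0.0,0.0],[-0.004,0.0129,0.0032,0.0,0.0,0.0],[-0.004,0.0129,0.0031,0.0,0.0,0.0],[-0.0039,0.0129,0.0031,0.0,0.0,0.0]]
end [0.4794 0.1729 0.1391] 0.04
```

arm_command --targets '[[[-0.0053,-0.021,0,0,0,0],[-0.0053,-0.021,0,0,0,0],[-0.0053,-0.021,0,0,0,0],[-0.0053,-0.021,0,0,0,0],[-0.0053,-0.021,0,0,0,0],[-0.0053,-0.021,0,0,0,0],[-0.0053,-0.021,0,0,0,0],[-0.0053,-0.021,0,0,0,0]]]'

```text
time: 16.48
ee_pos: [0.417, 0.0995, 0.2422]
eef_rot: [-0.524, 0.476, -0.213, 0.674]
ft_force: [0.2, -0.1, -1.6]
width: 0.0148
```

arm_command --targets '[[[-0.004,0.001,0.0055,0,0,-4.2],[-0.004,0.001,0.0055,0,0,-4.2],[-0.004,0.001,0.0055,0,0,-4.2],[-0.004,0,0.0055,0,0,-4.2],[-0.004,0,0.0055,0,0,-4.2],[-0.004,0,0.0055,0,0,-4.2],[-0.004,0,0.0055,0,0,-4.2],[-0.004,-0.001,0.0055,0,0,-4.2],[-0.004,-0.001,0.0055,0,0,-4.1],[-0.004,-0.001,0.0055,0,0,-4.1],[-0.0035,-0.0015,0.0055,0,0,-4.1],[-0.0035,-0.002,0.0055,0,0,-4.1]]]'

```text
time: 17.48
ee_pos: [0.4501, 0.1753, 0.2469]
eef_rot: [0.675, -0.208, 0.48, -0.52]
ft_force: [0.5, -0.5, -2.2]
width: 0.0155
```

```bash
sed -i 's/np.arccos(-k\[2,0\])/np.arccos(-k[2,0])/' ov.py; python3 - <<'E'
from h import *
show();C=stroke(30,-1,25,.178,25);plan(*C,8)
E
python3 ov.py b14 side 270 130 410 290 3.7
```

```text
17.48 J [ 0.15  0.09 -0.99  1.74  0.5   1.51 -1.96] p [0.4501 0.1753 0.2469] F [ 0.46 -0.52 -2.21] M [ 0.56  0.34 -0.02] w 0.0155
[[-0.0039,0.0131,0.003,-0.02,0.01,0.06],[-0.0039,0.0131,0.003,-0.02,0.01,0.06],[-0.0039,0.013,0.003,-0.02,0.01,0.06],[-0.0039,0.0131,0.003,-0.02,0.01,0.06],[-0.0038,0.0131,0.003,-0.02,0.01,0.06],[-0.0039,0.0131,0.003,-0.02,0.01,0.06],[-0.0038,0.0131,0.003,-0.02,0.01,0.06],[-0.0038,0.0131,0.003,-0.02,0.01,0.06]]
end [0.4794 0.1729 0.139 ] 0.05
17.48 J [ 0.15  0.09 -0.99  1.74  0.5   1.51 -1.96] p [0.4501 0.1753 0.2469] F [ 0.46 -0.52 -2.21] M [ 0.56  0.34 -0.02] w 0.0155
heel [0.484  0.2164 0.2858] tip [0.5704 0.2667 0.2859] (143, 152) (249, 123)
lean 115.51 az 30.18 pitch 0.1
```

View pics/b14.png

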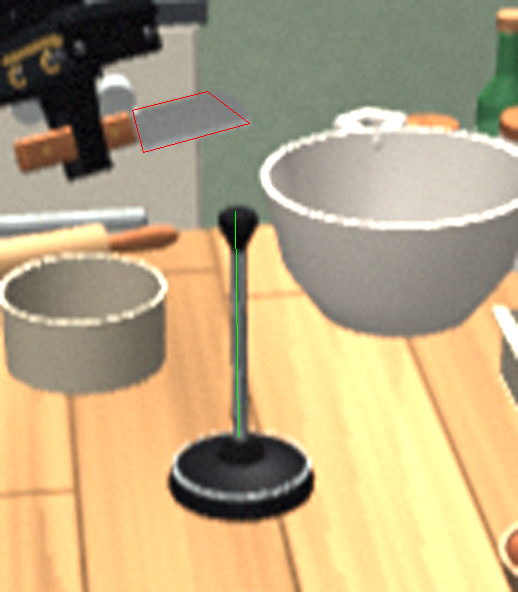

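arm_command --targets '[[[-0.004,0.013,0.003,0,0,0],[-0.004,0.013,0.003,0,0,0],[-0.004,0.013,0.003,0,0,0],[-0.004,0.013,0.003,0,0,0],[-0.004,0.013,0.003,0,0,0],[-0.004,0.013,0.003,0,0,0],[-0.004,0.013,0.003,0,0,0],[-0.004,0.013,0.003,0,0,0],[0,0,0,0,0,0],[0,0,0,0,0,0]]]'

```text
time: 18.37
ee_pos: [0.4781, 0.1728, 0.1376]
eef_rot: [0.676, -0.21, 0.478, -0.52]
ft_force: [0.1, 0.0, -1.0]
width: 0.015
```

```bash
python3 ft.py; python3 - <<'E'
from h import *
s=show();R=Ro.from_quat(s["eef_rot"])
a=np.radians(30); L=np.array([-np.sin(a),np.cos(a),0]);Fw=np.array([np.cos(a),np.sin(a),0])
print("right",R.inv().apply(-L).round(3),"fwd",R.inv().apply(Fw).round(3),"down",R.inv().apply([0,0,-1]).round(3))
E
python3 ov.py a14 top 205 185 275 245 8.5
```

```text
t 18.62 F left,fwd,up [-0.25  0.29 -1.43] M [-0.001  0.628  0.022] p [0.4785 0.1733 0.139 ] sd [0.29 0.62 0.94] [0.028 0.026 0.007]
heel [0.5126 0.2143 0.1781] tip z 0.1781 lat edge->rod mm -33.0 xc 25.5
18.62 J [ 0.09  0.26 -0.96  1.84  0.65  1.37 -2.12] p [0.4786 0.1733 0.1392] F [ 0.61 -0.31 -2.34] M [0.53 0.31 0.02] w 0.0149
right [ 0.904  0.428 -0.003] fwd [0.003 0.002 1.   ] down [-0.428  0.904 -0.001]
18.62 J [ 0.09  0.26 -0.96  1.84  0.65  1.37 -2.12] p [0.4786 0.1733 0.1392] F [ 0.61 -0.31 -2.34] M [0.53 0.31 0.02] w 0.0149
heel [0.5126 0.2143 0.1781] tip [0.599  0.2646 0.1781] (232, 535) (52, 236)
lean 115.33 az 30.17 pitch 0.03
```

View pics/a14.png

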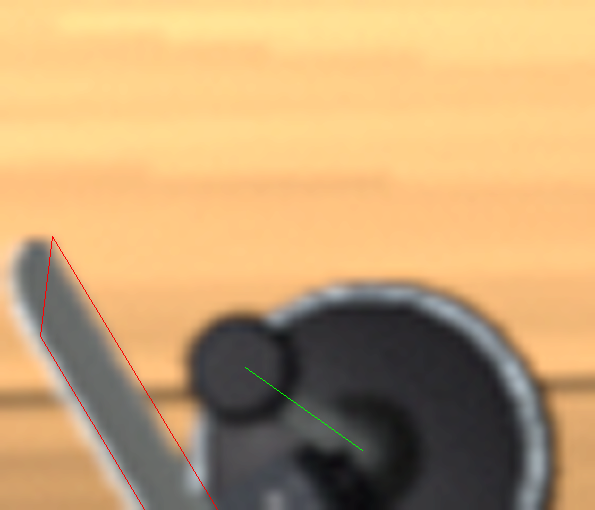

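arm_command --targets '[[[0.0041,0.0019,0,0,0,0],[0.0041,0.0019,0,0,0,0],[0.0041,0.0019,0,0,0,0],[0.0041,0.0019,0,0,0,0],[0,0,0,0,0,0],[0,0,0,0,0,0]]]'

```text
time: 19.17
ee_pos: [0.4876, 0.1568, 0.1386]
eef_rot: [0.675, -0.21, 0.479, -0.52]
ft_force: [0.3, 0.1, -0.8]
width: 0.0151
```

```bash
python3 ft.py
```

```text
t 19.42 F left,fwd,up [ 0.12 -0.39 -1.67] M [0.012 0.649 0.007] p [0.4874 0.1574 0.1385] sd [0.34 0.35 0.51] [0.016 0.019 0.008]
heel [0.5213 0.1986 0.1773] tip z 0.1773 lat edge->rod mm -15.04 xc 25.8
```

arm_command --targets '[[[0.0018,0.0009,0,0,0,0],[0.0018,0.0009,0,0,0,0],[0.0018,0.0009,0,0,0,0],[0.0018,0.0009,0,0,0,0],[0,0,0,0,0,0]]]'

```text
time: 19.83
ee_pos: [0.4917, 0.1498, 0.1383]
eef_rot: [0.675, -0.21, 0.478, -0.52]
ft_force: [1.2, -0.4, -2.2]
width: 0.0154
```

```bash
python3 ft.py
```

```text
t 20.08 F left,fwd,up [ 0.01 -0.03 -1.57] M [0.018 0.63  0.008] p [0.4915 0.1503 0.1384] sd [0.27 0.77 0.46] [0.022 0.024 0.009]
heel [0.5255 0.1915 0.1772] tip z 0.1771 lat edge->rod mm -6.79 xc 25.8
```

arm_command --targets '[[[0.0018,0.0009,0,0,0,0],[0.0018,0.0009,0,0,0,0],[0,0,0,0,0,0]]]'

```text
time: 20.33
ee_pos: [0.4937, 0.1467, 0.1383]
eef_rot: [0.675, -0.21, 0.478, -0.521]
ft_force: [-1.0, 1.6, -1.6]
width: 0.0156
```

```bash
python3 ft.py
```

```text
t 20.58 F left,fwd,up [ 1.53  0.23 -1.18] M [0.01  0.889 0.124] p [0.4935 0.1471 0.1383] sd [0.36 0.43 0.63] [0.014 0.036 0.019]
heel [0.5275 0.1881 0.1771] tip z 0.1771 lat edge->rod mm -2.85 xc 25.7
```

arm_command --targets '[[[0.001,0.0005,0,0,0,0],[0,0,0,0,0,0],[-0.0009,0.002,-0.0023,0,0,0],[-0.0009,0.002,-0.0023,0,0,0],[-0.0009,0.002,-0.0023,0,0,0],[-0.0009,0.002,-0.0023,0,0,0],[-0.0009,0.002,-0.0023,0,0,0],[-0.0009,0.002,-0.0023,0,0,0],[-0.0009,0.002,-0.0023,0,0,0],[-0.0009,0.002,-0.0023,0,0,0]]]'

```text
time: 21.42
ee_pos: [0.4782, 0.1363, 0.1205]
eef_rot: [0.675, -0.21, 0.478, -0.521]
ft_force: [0.4, 4.1, 0.5]
width: 0.0157
```

```bash
python3 ft.py; python3 -c "from h import *; show()"
```

```text
t 21.67 F left,fwd,up [ 3.15  0.66 -2.88] M [-0.096  1.255  0.325] p [0.4779 0.1361 0.1203] sd [0.39 0.32 0.36] [0.014 0.097 0.033]
heel [0.5121 0.1773 0.1593] tip z 0.1592 lat edge->rod mm -1.17 xc 44.5
21.67 J [ 0.16  0.22 -0.95  1.91  0.63  1.29 -2.07] p [0.4781 0.1363 0.1205] F [-0.64  3.17 -3.07] M [1.16 0.61 0.3 ] w 0.0153
```

arm_command --targets '[[[-0.00097,0.00195,-0.0023,0,0,0],[-0.00097,0.00195,-0.0023,0,0,0],[-0.00097,0.00195,-0.0023,0,0,0],[-0.00097,0.00195,-0.0023,0,0,0],[-0.00097,0.00195,-0.0023,0,0,0],[-0.00097,0.00195,-0.0023,0,0,0],[-0.00097,0.00195,-0.0023,0,0,0]]]'

```text
time: 22.25
ee_pos: [0.4641, 0.1285, 0.1053]
eef_rot: [0.675, -0.21, 0.478, -0.521]
ft_force: [-0.0, 2.9, -0.8]
width: 0.0156
```

```bash
python3 ft.py; python3 -c "from h import *; show()"
```

```text
t 22.50 F left,fwd,up [ 2.3   1.21 -2.62] M [-0.065  1.277  0.401] p [0.4637 0.1282 0.1051] sd [0.3  0.72 0.45] [0.045 0.084 0.017]
heel [0.498  0.1694 0.144 ] tip z 0.1439 lat edge->rod mm -1.39 xc 60.7
22.5 J [ 0.17  0.2  -0.95  1.96  0.63  1.25 -2.08] p [0.4639 0.1283 0.1052] F [-0.59  3.34 -3.49] M [1.18 0.67 0.41] w 0.0152
```

arm_command --targets '[[[-0.00099,0.00195,-0.0023,0,0,0],[-0.00099,0.00195,-0.0023,0,0,0],[-0.00099,0.00195,-0.0023,0,0,0],[-0.00099,0.00195,-0.0023,0,0,0],[-0.00099,0.00195,-0.0023,0,0,0],[-0.00099,0.00195,-0.0023,0,0,0],[-0.00099,0.00195,-0.0023,0,0,0],[-0.00099,0.00195,-0.0023,0,0,0]]]'

```text
time: 23.17
ee_pos: [0.4479, 0.1196, 0.0878]
eef_rot: [0.675, -0.21, 0.478, -0.521]
ft_force: [-0.6, 2.9, -0.5]
width: 0.0159
```

```bash
python3 ft.py; python3 ov.py b15 side 270 150 410 290 4.2
```

```text
t 23.42 F left,fwd,up [ 2.36  0.73 -2.09] M [-0.013  1.232  0.396] p [0.4476 0.1194 0.0876] sd [0.4  0.5  0.31] [0.038 0.104 0.023]
heel [0.4818 0.1605 0.1266] tip z 0.1264 lat edge->rod mm -1.78 xc 79.1
23.42 J [ 0.18  0.18 -0.95  2.02  0.62  1.21 -2.1 ] p [0.4478 0.1195 0.0878] F [-0.27  1.65 -1.89] M [1.01 0.72 0.37] w 0.0155
heel [0.4818 0.1605 0.1266] tip [0.5683 0.2107 0.1264] (174, 339) (292, 300)
lean 115.3 az 30.15 pitch -0.09
```

View pics/b15.png

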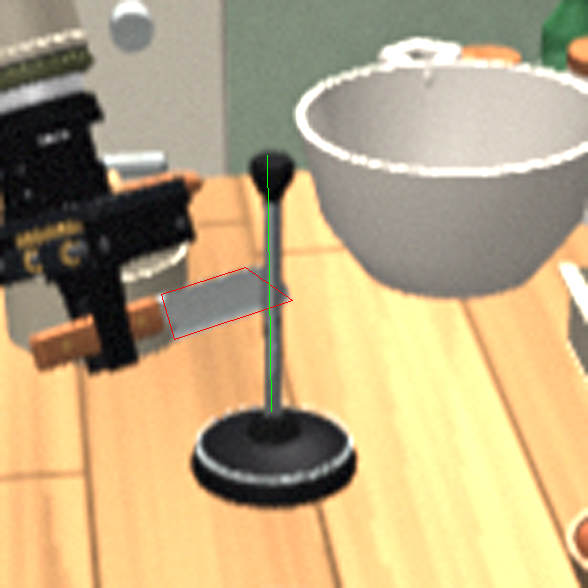

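arm_command --targets '[[[-0.0007,0.0013,-0.0024,0,0,0],[-0.0007,0.0013,-0.0024,0,0,0],[-0.0007,0.0013,-0.0024,0,0,0],[-0.0007,0.0013,-0.0024,0,0,0],[-0.0007,0.0013,-0.0024,0,0,0],[-0.0007,0.0013,-0.0024,0,0,0],[-0.0007,0.0013,-0.0024,0,0,0],[-0.0007,0.0013,-0.0024,0,0,0],[-0.0007,0.0012,-0.003,0,0,0],[-0.0007,0.0012,-0.004,0,0,0],[-0.001,0.0012,-0.005,0,0,0],[-0.001,0,-0.006,0,0,0]]]'

```text
time: 24.47
ee_pos: [0.4141, 0.102, 0.0711]
eef_rot: [0.676, -0.21, 0.478, -0.52]
ft_force: [-0.5, -0.4, -1.5]
width: 0.0156
```

```bash
python3 ft.py; python3 - <<'E'
from h import *
show()
s=readout.read_state();A=(np.array(s["ee_pos"])+[-.02,.02,.12],toolR(30,-25))
p,R=plan(*A,6); p,R=plan([.5309,-.2048,.12],toolR(2.4),14,p,R)
E
```

```text
t 24.72 F left,fwd,up [ 0.14  0.19 -1.4 ] M [ 0.009  0.665 -0.003] p [0.4143 0.1023 0.0715] sd [0.82 0.5  0.41] [0.035 0.059 0.029]
heel [0.449  0.1438 0.1106] tip z 0.1106 lat edge->rod mm -3.73 xc 115.8
24.72 J [ 0.21  0.1  -0.97  2.12  0.57  1.15 -2.1 ] p [0.415  0.1028 0.0718] F [ 0.63  0.18 -1.03] M [0.52 0.31 0.02] w 0.0154
[[0.0044,-0.02,-0.0012,-0.01,0.02,0.06],[0.0045,-0.0201,-0.0012,-0.01,0.02,0.06],[0.0044,-0.02,-0.0012,-0.01,0.02,0.06],[0.0043,-0.02,-0.0013,-0.01,0.02,0.06],[0.0044,-0.0201,-0.0012,-0.01,0.02,0.06],[0.0043,-0.02,-0.0012,-0.01,0.02,0.06]]
end [0.395  0.1228 0.1917] 0.04
[[0.0206,0.0152,-0.0033,-0.43,1.94,1.75],[0.0212,0.0147,-0.0025,-0.43,1.94,1.75],[0.0216,0.014,-0.0016,-0.43,1.94,1.75],[0.0222,0.0133,-0.0008,-0.43,1.94,1.75],[0.0225,0.0127,0.0,-0.43,1.94,1.75],[0.0229,0.0119,0.0009,-0.43,1.94,1.75],[0.0232,0.0113,0.0018,-0.43,1.94,1.75],[0.0235,0.0105,0.0027,-0.43,1.94,1.75],[0.0236,0.0098,0.0035,-0.43,1.94,1.75],[0.0238,0.009,0.0044,-0.43,1.94,1.75],[0.024,0.0082,0.0053,-0.43,1.94,1.75],[0.0239,0.0075,0.0061,-0.43,1.94,1.75],[0.024,0.0067,0.007,-0.43,1.94,1.75],[0.0239,0.0059,0.0079,-0.43,1.94,1.75]]
end [ 0.5309 -0.2048  0.12  ] 0.03
```

arm_command --targets '[[[0.0044,-0.02,-0.0012,0,0,0],[0.0044,-0.02,-0.0012,0,0,0],[0.0044,-0.02,-0.0012,0,0,0],[0.0044,-0.02,-0.0012,0,0,0],[0.0044,-0.02,-0.0012,0,0,0],[0.0044,-0.02,-0.0012,0,0,0],[0.0044,-0.02,-0.0012,0,0,0],[0.0044,-0.02,-0.0012,0,0,0]]]'

```text
time: 25.38
ee_pos: [0.388, 0.13, 0.2324]
eef_rot: [0.675, -0.21, 0.478, -0.521]
ft_force: [0.2, -0.2, -1.4]
width: 0.0157
```

```bash
python3 - <<'E'
from h import *
show()
p,R=plan([.5309,-.2048,.13],toolR(2.4),14)
E
```

```text
25.38 J [ 0.23 -0.18 -0.95  1.93  0.29  1.41 -1.8 ] p [0.388  0.13   0.2324] F [ 0.2  -0.18 -1.38] M [ 0.53  0.35 -0.  ] w 0.0157
[[0.0202,0.0176,-0.0032,-0.44,1.95,1.77],[0.0208,0.0171,-0.0024,-0.44,1.95,1.77],[0.0214,0.0164,-0.0015,-0.44,1.95,1.77],[0.022,0.0157,-0.0006,-0.44,1.95,1.77],[0.0224,0.0151,0.0002,-0.44,1.95,1.77],[0.0229,0.0143,0.0011,-0.44,1.95,1.77],[0.0232,0.0136,0.002,-0.44,1.95,1.77],[0.0236,0.0129,0.0029,-0.44,1.95,1.77],[0.0238,0.0121,0.0038,-0.44,1.95,1.77],[0.0241,0.0114,0.0047,-0.44,1.95,1.77],[0.0242,0.0106,0.0056,-0.44,1.95,1.77],[0.0243,0.0097,0.0065,-0.44,1.95,1.77],[0.0244,0.009,0.0074,-0.44,1.95,1.77],[0.0244,0.0081,0.0083,-0.44,1.95,1.77]]
end [ 0.5309 -0.2048  0.13  ] 0.06
```

arm_command --targets '[[[0.0202,0.0176,-0.0032,-0.45,1.95,1.75],[0.0208,0.017,-0.0024,-0.45,1.95,1.75],[0.0214,0.0164,-0.0015,-0.45,1.95,1.75],[0.022,0.0157,-0.0006,-0.45,1.95,1.75],[0.0224,0.015,0,-0.45,1.95,1.75],[0.0229,0.0143,0.001,-0.45,1.95,1.75],[0.0232,0.0136,0.002,-0.45,1.95,1.75],[0.0236,0.013,0.003,-0.45,1.95,1.75],[0.0238,0.012,0.004,-0.45,1.95,1.75],[0.024,0.0114,0.0047,-0.45,1.95,1.75],[0.0242,0.0106,0.0056,-0.45,1.95,1.75],[0.0243,0.0097,0.0065,-0.45,1.95,1.75]]]'

```text
time: 26.38
ee_pos: [0.5109, -0.1589, 0.1437]
eef_rot: [0.539, -0.452, 0.492, -0.513]
ft_force: [0.2, -0.5, -0.9]
width: 0.0152
```

```bash
python3 - <<'E'
from h import *
show()
p,R=plan([.5311,-.2048,.12],toolR(2.4),4)
E
```

```text
26.38 J [ 0.57  0.16 -0.44  1.77  0.14  1.2  -1.37] p [ 0.5109 -0.1589  0.1437] F [ 0.24 -0.5  -0.9 ] M [ 0.13  0.02 -0.  ] w 0.0152
[[0.0115,0.0068,0.0037,-0.18,0.94,0.95],[0.0116,0.0065,0.004,-0.18,0.94,0.95],[0.0117,0.0064,0.0041,-0.18,0.94,0.95],[0.0116,0.0061,0.0044,-0.18,0.94,0.95]]
end [ 0.5311 -0.2048  0.12  ] 0.02
```

arm_command --targets '[[[0.0115,0.0065,0.004,-0.2,0.95,0.95],[0.0115,0.0065,0.004,-0.2,0.95,0.95],[0.0115,0.0065,0.004,-0.2,0.95,0.95],[0.0115,0.006,0.0045,-0.2,0.95,0.95],[0,0,0,0,0,0],[0,0,0,0,0,0],[0,0,0,0,0,0]]]'

```text
time: 26.97
ee_pos: [0.5311, -0.2021, 0.1208]
eef_rot: [0.511, -0.489, 0.489, -0.511]
ft_force: [0.4, 0.6, -1.1]
width: 0.0151
```

```bash
python3 ft.py|head -1; python3 - <<'E'
from h import *
s=show();print(Ro.from_quat(s["eef_rot"]).as_matrix().round(4), Ro.from_quat([.51,-.49,.49,-.51]).as_matrix().round(4))
p,R=plan([.5311,-.2048,.06],toolR(2.4),3)
E
python3 ov.py b16 side 290 210 420 350 4.2;python3 ov.py a16 top 330 160 430 280 4.5
```

```text
t 27.22 F left,fwd,up [ 0.39 -0.05 -1.61] M [ 0.014  0.029 -0.003] p [ 0.5312 -0.202   0.1212] sd [0.36 0.33 0.43] [0.034 0.039 0.026]
27.22 J [ 0.62  0.28 -0.4   1.68  0.12  1.2  -1.33] p [ 0.5312 -0.2023  0.1213] F [-0.55  0.43 -2.45] M [-0.03  0.01 -0.01] w 0.0154
[[ 4.41e-02 -0.00e+00  9.99e-01]
 [-9.99e-01 -1.30e-03  4.41e-02]
 [ 1.30e-03 -1.00e+00 -1.00e-04]] [[ 0.04    0.      0.9992]
 [-0.9992  0.      0.04  ]
 [ 0.     -1.      0.    ]]
[[0.0008,0.0204,-0.0001,0.0,0.04,0.03],[0.0008,0.0204,0.0,0.0,0.04,0.03],[0.0009,0.0205,-0.0001,0.0,0.04,0.03]]
end [ 0.5311 -0.2048  0.06  ] 0.02
27.22 J [ 0.62  0.28 -0.4   1.68  0.12  1.2  -1.33] p [ 0.5312 -0.2023  0.1213] F [-0.55  0.43 -2.45] M [-0.03  0.01 -0.01] w 0.0154
heel [ 0.5812 -0.2     0.1643] tip [ 0.6811 -0.1956  0.1642] (321, 311) (502, 294)
lean 90.08 az 2.52 pitch -0.0
27.27 J [ 0.62  0.28 -0.4   1.68  0.12  1.2  -1.33] p [ 0.5312 -0.2024  0.1212] F [-0.42 -0.31 -0.64] M [ 0.05  0.09 -0.02] w 0.0152
heel [ 0.5811 -0.2001  0.1642] tip [ 0.681  -0.1957  0.1641] (330, 250) (314, 69)
lean 90.07 az 2.52 pitch -0.01
```

View pics/b16.png

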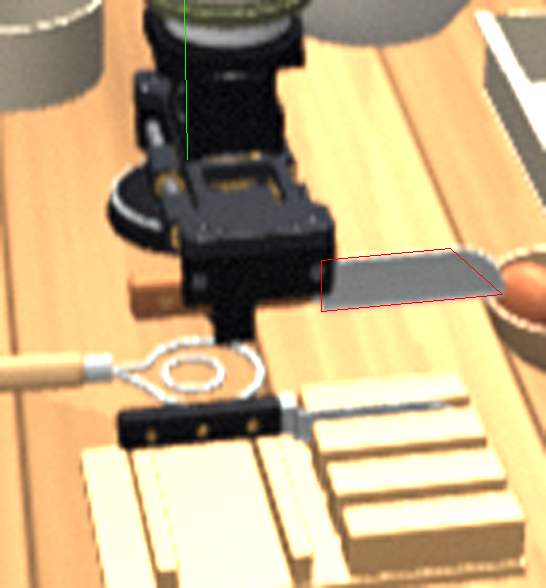

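View pics/a16.png

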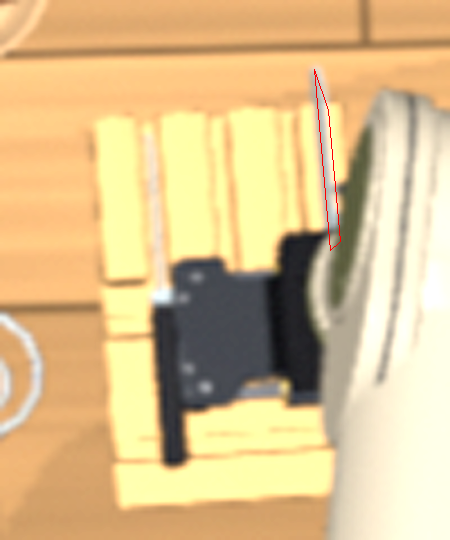

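arm_command --targets '[[[0.0008,0.02,0,0,0.1,0],[0.0008,0.02,0,0,0,0.1],[0.0008,0.018,0,0,0,0],[0,0,0,0,0,0],[0,0,0,0,0,0]]]'

```text
time: 27.73
ee_pos: [0.5306, -0.205, 0.0625]
eef_rot: [0.51, -0.49, 0.489, -0.51]
ft_force: [0.7, -0.3, -1.8]
width: 0.0155
```

```bash
python3 ft.py|head -1; python3 - <<'E'
from h import *
show();p,R=plan([.5311,-.2049,.01],toolR(2.35),4)
E
```

```text
t 27.98 F left,fwd,up [ 0.24 -0.37 -0.99] M [ 0.011  0.026 -0.004] p [ 0.5319 -0.2053  0.0641] sd [0.31 0.56 0.38] [0.025 0.027 0.012]
27.98 J [ 0.62  0.34 -0.39  1.74  0.14  1.09 -1.35] p [ 0.5319 -0.2054  0.0641] F [-0.96  0.56 -0.55] M [0.01 0.05 0.01] w 0.0156
[[-0.0001,0.0135,-0.0002,-0.02,0.01,0.0],[-0.0002,0.0136,-0.0002,-0.02,0.01,0.0],[-0.0001,0.0135,-0.0002,-0.02,0.01,0.0],[-0.0001,0.0135,-0.0002,-0.02,0.01,0.0]]
end [ 0.5311 -0.2049  0.01  ] 0.02
```

arm_command --targets '[[[0,0.012,0,0,0,0],[0,0.012,0,0,0,0],[0,0.012,0,0,0,0],[0,0.008,0,0,0,0],[0,0.004,0,0,0,0],[0,0,0,0,0,0],[0,0,0,0,0,0]]]'

```text
time: 28.57
ee_pos: [0.5311, -0.2052, 0.0146]
eef_rot: [-0.51, 0.49, -0.489, 0.51]
ft_force: [-1.1, -0.4, -1.6]
width: 0.0152
```

```bash
python3 ft.py|head -1; python3 ov.py b17 side 310 260 420 350 6.5;python3 ov.py a17 top 340 165 430 280 5
```

```text
t 28.82 F left,fwd,up [-0.29 -0.04 -1.67] M [0.024 0.016 0.005] p [ 0.5315 -0.2053  0.0153] sd [0.21 0.49 0.56] [0.008 0.019 0.029]
28.82 J [ 0.61  0.4  -0.38  1.78  0.17  1.   -1.37] p [ 0.5315 -0.2053  0.0153] F [ 0.2   0.57 -2.38] M [0.   0.06 0.02] w 0.0153
heel [ 0.5814 -0.2033  0.0584] tip [ 0.6813 -0.1992  0.0584] (364, 410) (635, 384)
lean 89.98 az 2.37 pitch 0.01
28.87 J [ 0.61  0.4  -0.38  1.78  0.17  1.   -1.37] p [ 0.5314 -0.2053  0.0153] F [-0.44  0.49 -0.44] M [ 0.05  0.07 -0.02] w 0.0153
heel [ 0.5813 -0.2033  0.0583] tip [ 0.6813 -0.1991  0.0583] (291, 284) (276, 99)
lean 89.97 az 2.37 pitch 0.0
```

View pics/b17.png

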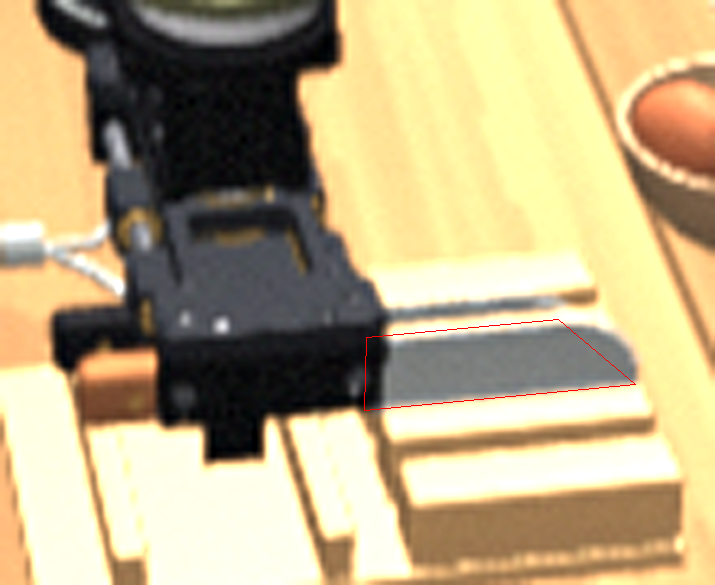

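View pics/a17.png

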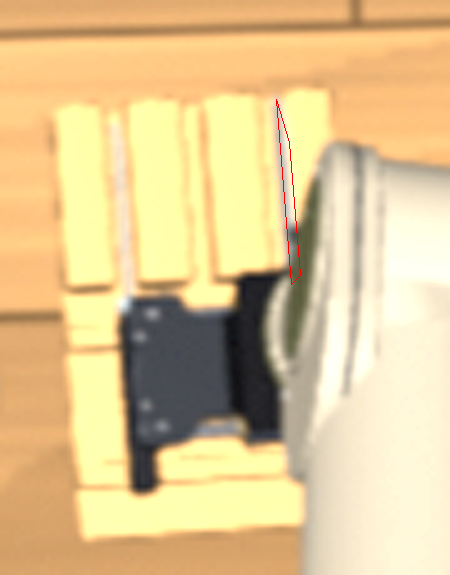

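arm_command --targets '[[[-0.0002,0.006,0,0,0,0],[-0.0002,0.006,0,0,0,0],[0,0.006,0,0,0,0],[0,0.006,0,0,0,0],[0,0.004,0,0,0,0],[0,0.002,0,0,0,0],[0,0.001,0,0,0,0],[0,0,0,0,0,0],[0,0,0,0,0,0]]]'

```text
time: 29.67
ee_pos: [0.5312, -0.2048, -0.016]
eef_rot: [-0.51, 0.49, -0.489, 0.51]
ft_force: [0.6, 0.4, -2.4]
width: 0.0155
```

```bash
python3 ft.py|head -1
```

```text
t 29.92 F left,fwd,up [-0.16 -0.21 -1.04] M [0.028 0.025 0.007] p [ 0.5313 -0.2049 -0.0159] sd [0.45 0.29 0.51] [0.029 0.045 0.028]
```

Another 3 mm down in small steps.

arm_command --targets '[[[0,0.001,0,0,0,0],[0,0.001,0,0,0,0],[0,0.001,0,0,0,0],[0,0,0,0,0,0],[0,0,0,0,0,0]]]'

```text
time: 30.33
ee_pos: [0.531, -0.2048, -0.019]
eef_rot: [-0.51, 0.49, -0.489, 0.51]
ft_force: [-1.4, 0.5, 2.5]
width: 0.0158
```

```bash
python3 ft.py|head -1
```

```text
t 30.58 F left,fwd,up [ 1.22 -0.84  3.07] M [0.31  0.316 0.028] p [ 0.5311 -0.2048 -0.019 ] sd [0.52 0.56 0.66] [0.024 0.047 0.017]
```

arm_command --targets '[[[0,0,0,0,0,0],[0,0,0,0,0,0],[0,0,0,0,0,0],[0,0,0,0,0,0],[0,0,0,0,0,0],[0,0,0,0,0,0],[0,0,0,0,0,0],[0,0,0,0,0,0],[0,0,0,0,0,0],[0,0,0,0,0,0],[0,0,0,0,0,0],[0,0,0,0,0,0]]]' --hand 1

```text
time: 31.58
ee_pos: [0.5311, -0.2048, -0.0192]
eef_rot: [-0.51, 0.49, -0.489, 0.51]
ft_force: [-0.5, -0.0, 0.1]
width: 0.084
```

arm_command --targets '[[[0,0,0,0,0,0],[0,0,0,0,0,0],[0,-0.004,0,0,0,0],[0,-0.008,0,0,0,0],[0,-0.015,0,0,0,0],[0,-0.02,0,0,0,0],[0,-0.025,0,0,0,0],[0,-0.025,0,0,0,0],[0,-0.025,0,0,0,0],[0,-0.025,0,0,0,0],[0,-0.025,0,0,0,0],[0,0,0,0,0,0]]]'

```text
time: 32.58
ee_pos: [0.5338, -0.2055, 0.1591]
eef_rot: [-0.509, 0.487, -0.492, 0.511]
ft_force: [1.1, 0.7, 0.1]
width: 0.0872
```

arm_command --targets '[[[0,-0.01,-0.02,0,0,0],[0,-0.01,-0.02,0,0,0],[0,-0.01,-0.02,0,0,0],[0,-0.01,-0.02,0,0,0],[0,-0.01,-0.02,0,0,0],[0,-0.01,-0.02,0,0,0],[0,0,0,0,0,0],[0,0,0,0,0,0]]]'

```text
time: 33.25
ee_pos: [0.4111, -0.2104, 0.214]
eef_rot: [-0.51, 0.489, -0.49, 0.51]
ft_force: [0.4, 0.4, -0.4]
width: 0.0866
```

```bash
python3 look.py b18 side 290 210 420 360 4; python3 look.py a18 top 330 170 430 290 4.8; python3 look.py b19 side 0 0 640 480 1
```

```text
33.25 J [ 0.75 -0.03 -0.36  1.81 -0.01  1.36 -1.14] p [ 0.4111 -0.2104  0.214 ] F [ 0.38  0.39 -0.44] M [ 0.01 -0.01  0.01] w 0.0866
33.3 J [ 0.75 -0.03 -0.36  1.81 -0.01  1.36 -1.14] p [ 0.4115 -0.2099  0.2133] F [ 0.38  0.73 -0.32] M [ 0.07  0.04 -0.02] w 0.0874
33.35 J [ 0.75 -0.03 -0.36  1.81 -0.01  1.36 -1.14] p [ 0.4117 -0.2097  0.2129] F [0.51 0.46 0.28] M [0.07 0.04 0.05] w 0.0872
```

View pics/b18.png

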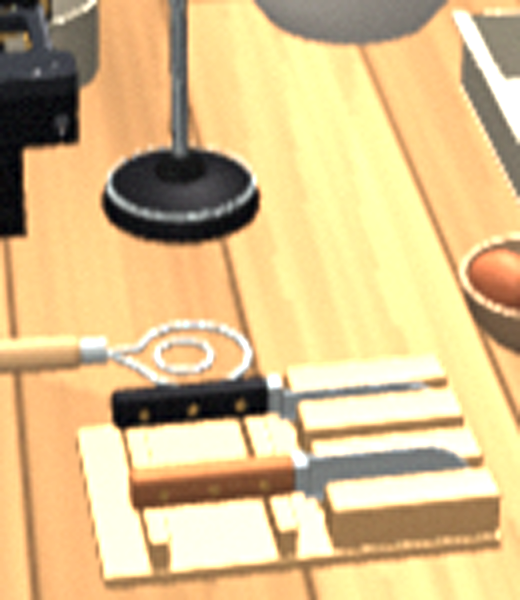

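View pics/a18.png

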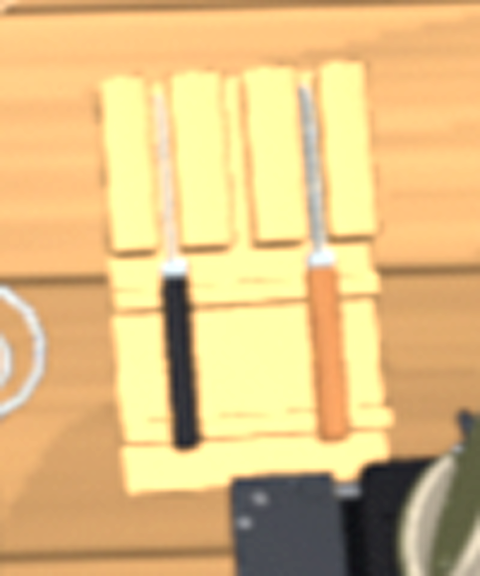

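View pics/b19.png

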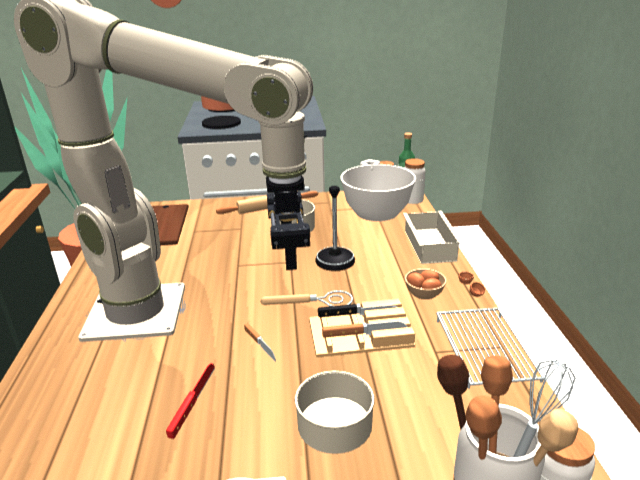

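```bash
python3 - <<'E'
from h import *
import cv2
for n,(x0,y0,x1,y1) in(("side",(305,300,420,355)),("top",(345,180,415,265))):
    a=cv2.imread(f"pics/{n}0.png")[y0:y1,x0:x1].astype(np.float32).mean(2); b=vision.camera(n)["pixels"][y0:y1,x0:x1].astype(np.float32).mean(2)
    print(n,"shift,resp",cv2.phaseCorrelate(a,b),"max diff",abs(a-b).max(),"mean",abs(a-b).mean())
s=show();print(abs(np.array(s["joint_vel"])).max())
print(r.close_job())
E
```

```text
side shift,resp ((0.0040788170906012056, -0.0752532361934044), 1.0042480980025397) max diff 73.333336 mean 3.4347825
top shift,resp ((-0.05396727806726176, 0.00462211812866542), 0.9899003176041591) max diff 36.666664 mean 1.9431369
33.5 J [ 0.74 -0.02 -0.36  1.81 -0.01  1.36 -1.14] p [ 0.4116 -0.2095  0.2123] F [ 0.24  0.04 -0.11] M [ 0.06  0.06 -0.05] w 0.0869
0.0032362515311012427
the job is handed in; nothing more can be done
None
```

I honed the wooden-handled knife on both faces and put it back in its original slot (slot2). I handed the job in at 33.5 s of the 64 s allowed; no verdict comes back.

- **Strokes:** I did the left face first, then the right. The blade leaned about 25° and pressed with roughly 1.5 to 3 N, averaged from the wrist readings at each stop. Contact ran from about 25 mm from the heel with the heel at 178 mm, past 79 mm with the tip at 126 mm, and the tip left the steel at a nominal 110 to 115 mm up. After each stroke the wrist force fell back to its no-contact level, so the knife had not slipped in the grip.
- **Last checks:** The knife pressed on the rails with a few newtons before I let go. The tray area of both pictures lines up with the start to within 0.1 pixel. Some pixels still differ (up to 73 of 255 grey levels in the side view), and I did not trace why. The other knife, whisk and bowl look unmoved, and I saw no change in the tins. The gripper was well clear of everything.
- **What disagreed:** The reported tool point lies about 44 mm below the real fingertips; the cameras and the touch-free descent both showed this. I worked from the measured offset throughout. My predicted contact position on the steel was also 2 mm off or less, so I set the pressing by feel.

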